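# Copy a plaster model's heel angle to the trimming fence with a bevel gauge

### The arm

A 7-joint arm with a two-finger parallel gripper is mounted at the origin on the work surface. World frame = base frame: x ahead of the robot, y to its left, z up, the work surface at z = 0. Lengths are in m, angles in rad, forces in N, time in s.
With the tool pointing down it reaches from about 0.4 to 0.85 m from the base axis. Payload 10.4 kg.
Tool frame: the origin (TCP) lies at the very end of the fingers, on their centre line; the grasp point (between the pads) lies manip.hold_point_z behind it (manip.hold_point_z is the distance from the TCP to the grasp point, in m); z points along the fingers, y is the direction in which the jaws open and shut (so a half turn about z gives the same grasp; the last joint's range is limited). The gripper opens to 85 mm and grips with 20 to 120 N. Pads are 22 mm wide; open, the fingers measure 114 mm over their backs; the gripper's body (76 mm by 85 mm) begins 54 mm behind the grasp point. The pads swing forward as they close: fully open they stand 13 mm farther back than shut.
Start: joints at [-1.207, 0.332, -0.065, 1.46, 0.022, 1.35, -0.088], TCP at [0.236, 0.579, 0.231] pointing down, gripper open.
Joint ranges: [-2.6, 2.6], [-0.5, 2.12], [-1.47, 1.34], [0.16, 2.42], [-1.27, 4.41], [0.06, 2.06], [-2.6, 2.6]. Speed limits (rad/s): [2.22, 2.22, 2.79, 2.79, 3.14, 3.14, 3.14].

### API

Orientations are given as a unit quaternion [x, y, z, w].
In Python, from workcell import manip gives the robot as it stands.
- The arm moves only by the tool jog_arm, never from a script. Its arguments are lists of equal length, an entry for each row: "translation": the shift along the world's x, y, z in mm, a list of three; "turn": the turn about the world's z in degrees. In form: {"translation": [[x, y, z], ...], "turn": [turn, ...]}. A call has 1 to 12 rows; each row is the pose to reach, as a shift and turn from the pose measured when the call began; what a row does not reach only later rows make up. A row lasts 1/12 s, in which the tool goes at most 41.7 mm and 7.16 degrees, less where a joint would pass 70% of its speed; a pose out of reach is approached as far as the arm can. A call with a gripper value outside its range is refused whole. "grip" is the finger opening in mm, from 0 to 85.4, set as the call begins (left out, the last holds). The fingers move at their own pace and stop on an object; "grip_force" is the grip in N (left out, the last holds). Time passes only in rows, so rows that repeat a pose let the fingers close. It gives the time, the measured TCP pose, the force and the opening at its end, in the units of the state.
- manip.get_obs(): the state, without advancing time (a new reading comes with each control period).
- manip.camera(name): name is "scene" or "top" or "wrist"; returns a dict with "frame" (480x640x3 uint8, red, green, blue), "mtx" (3x3 intrinsics, pixels), "pose" (4x4, takes a point from camera to world coordinates). Camera axes: x right, y down, z forward; pixel columns grow to the right and rows downward; lengths in m; the calibration is good to about 2 mm. A picture is of the moment at which its call begins. There is no depth.
- manip.hand_in(): hands the job in, once; it reports no verdict.
Trained networks look in a picture, given as the dict that the camera call returned (one of the last four; its "shot" number tells which), for a name from the list of things; names that differ only in an ending like _2 or _b are one class to them, and where a whole thing is asked for, a point or a joint stands for the part that bears it (a point fixed in the world has none). Each returns a list of dicts, best first, with "confidence" (0 to 1); they miss things now and then, are a little off and sometimes report something else, mostly with a low value. They report only what shows in the picture. A call takes as long as a camera call. They do not tell look-alikes from the thing itself.
- manip.outline_of(picture, label): "mask" (480x640 bool, what is visible of it) and "extent" ([left, top, right, bottom] in pixels, round what is visible of it).
- manip.pinpoint(picture, label): "at" ([column, row] in pixels: a listed point, or the origin of a listed thing).
The state is a dict: "clock": time; "joint_pos": joint angles; "joint_velocities": joint speeds; "tau": joint torques, N m; "position": TCP position; "ee_rot": TCP orientation; "ft_force": force on the tool from outside, world axes, zero at the start; "torque": the same for the moment, N m; "grip_width": opening from 0.0 (shut) to 1.0 (fully open).
Only numpy, scipy, OpenCV 4.12 (cv2) and the standard library are available. Lean on these libraries where they do the work, as an engineer would, in place of code of your own. Each camera call takes 0.05 s, during which the arm holds its last target. There are 200 camera calls.

### The job

Set the hinged bevel gauge against the plaster dental model: stock flush along the model stand's steel guide edge, blade lying flat on the model's heel face; then, with it still seated, press its raised lever fully down to lock the blade. Carry the locked gauge to the trimming table and, with the stock flush along that table's guide edge, push the swing fence with the blade (never with the hand) until blade and fence lie flat together. The plaster is brittle and the fence delicate: keep every push gentle. Leave the gauge standing there still locked, and do not disturb the things around.

Things in the scene. Friction and masses are not known exactly. Their poses are not given: they have to be found in the camera images.
- gauge: Loose bevel gauge, 0.48 kg nominal, standing on the mat. Origin on its underside. Stock: steel bar, x -115 to 52, y -16 to 12, z 0 to 16 mm; its flat +y face goes along a guide edge. At its +x end an arm (x 34 to 52, top z = 25 mm) runs to y = 92 and carries the blade hinge (vertical, at x = 40, y = 58) and the lock lever. In use it is pushed towards its own -x (blade) and +y (stock).
- handle (a point): on the axis of the gauge's grip handle, 42 mm above the gauge's underside; axes as the gauge's. Handle: upright round post, 24 mm diameter, at gauge x = -35, y = 0, z 16 to 64 mm; it can turn in the pads, so the gauge can align itself
- stock_edge (a point): point on the gauge stock's flat +y face, at gauge x = -35, y = 12, z = 7 mm; axes as the gauge's
- blade (a joint): angle of the gauge's blade (rad, about vertical, positive anticlockwise from above, -0.3 to 0.62). At 0 the blade is square to the stock. Unlocked it turns with about 0.03 N m; locked it stays put under gentle pushing (hard sideways force on the blade makes it creep).
- blade_face (a point): on the blade's working face, 16 mm from the hinge axis, 7.5 mm up. Its -x axis points out of the working face, y runs along the blade. Blade: steel bar 74 x 8 x 10 mm, from 30 mm before to 44 mm beyond this point along y, lower edge 2.5 mm up
- lever (a joint): lock lever of the gauge: 0 = raised (34 degrees up, unlocked), 0.6 rad = fully down (locked, stays down by itself). Takes about 4 N at first, 7 N near the bottom, at its pad; then it stops hard.
- lever_pad (a point): top of the lever's 20 x 18 mm thumb pad. Raised it is about 62 mm above the gauge's underside at gauge x = 40, y = 22; fully down about 34 mm, at y = 12. The pad is pressed straight down; lever pivots at gauge y = 62, z = 31 mm.
- stand: Model stand, fixed. Origin at mat level on the front (-y) face of its guide edge: a steel bar along x from -135 to -20 mm, 12 mm thick towards +y, 14 mm high. Its axes are parallel to the trimming table's. The gauge goes on its -y side, x axes alike, stock face against the guide's y = 0 face.
- model: Cream plaster dental model clamped on the stand, cannot turn. Origin at mat level on its turning centre, at stand x = -30, y = 52 mm. Its flat heel face (74 mm wide, 6 to 34 mm up) is 20 mm from the origin towards its +x. It is turned 0.04 to 0.32 rad anticlockwise from the stand's axes: the angle to copy. Brittle: not more than 25 N on it and the stand.
- heel (a point): centre of the heel face, 12 mm up; +x points out of the face, y along the face (37 mm either way)
- trimmer: Trimming table, fixed; origin and guide edge exactly as on the stand. The gauge stands at its -y side in the same way.
- fence: Swing fence of the trimming table: upright aluminium bar 76 x 10 x 12 mm, 5 to 17 mm up. Origin at mat level on its vertical pivot, at trimming table x = -20, y = 41 mm; its face is 10 mm from the pivot towards its +x. Turns -0.45 to 0.55 rad with 0.02 N m friction, stays where left. Not more than 25 N on it and the table.
- fence_face (a point): centre of the fence's face, 11 mm up; +x points out of the face, y along it (38 mm either way)
- mat: grey bench mat, 320 x 600 x 3 mm, fixed; stand, trimming table and gauge stand on its top, 3 mm above the work surface. Origin under its centre.
- bur_block: blue bur block, 50 x 100 x 40 mm, bystander
- amber_cup: amber glass, 72 mm wide, 85 mm high, bystander
- kit_box: white carton, 100 x 70 x 45 mm, bystander
- stone_jar: jar, 56 mm wide, 70 mm high, bystander
Things that resemble listed ones, but are neither listed nor needed, are in the scene too. What is shaped like the gauge but yellow is not meant.

How it is judged:
By the outcome, as a careful person would: the job done as asked, in the order asked, and still so for the second after the job is handed in, with the robot touching nothing.
It also fails if it takes over 72 s, if anything falls off the work surface, if the arm or the gripper's body presses on something with over 40 N, if the wrist force passes 120 N, or if a joint passes its speed limit or range.

## Working session

There is one attempt and no reset: what is moved stays moved. The work goes in short steps, Python scripts to look and compute and a tool call to move; the robot and the scene stay as the last step left them, time stands still between calls to the robot, and variables do not carry over. Pictures are saved under pics/ and viewed, about 8 in all and at most 12, crops included, and the job is handed in when it is done.

Besides the shell and the picture viewer there is one more tool, called after "Call:" by a JSON object that holds its "fn" and its "kwargs", one argument or row to a line. jog_arm: Moves the arm, as the interface text tells. Its arguments: {"type":"object","properties":{"translation":{"type":"array"},"turn":{"type":"array"},"grip":{"type":"number"},"grip_force":{"type":"number"}},"required":["translation","turn"]}

```bash
mkdir -p pics; ls; cat > h.py <<'E'
import numpy as np, cv2
from workcell import manip
def save(p,n,box=None,s=1):
    f=p["frame"][:,:,::-1]
    if box: f=f[box[1]:box[3],box[0]:box[2]]
    f=cv2.resize(f,None,fx=s,fy=s,interpolation=cv2.INTER_CUBIC); cv2.imwrite("pics/"+n+".png",f)
def ray(p,px,z):
    d=np.linalg.inv(p["mtx"])@[px[0],px[1],1]; T=np.array(p["pose"]); d=T[:3,:3]@d; o=T[:3,3]
    return o+d*(z-o[2])/d[2]
def proj(p,X):
    T=np.linalg.inv(p["pose"]); c=T[:3,:3]@np.asarray(X)+T[:3,3]; u=p["mtx"]@c; return u[:2]/u[2]
E
python3 - <<'E'
from h import *
print(manip.hold_point_z); o=manip.get_obs(); print(o)
for n in ["top","scene"]:
    p=manip.camera(n); save(p,n+"0"); print(n,p["pose"].round(3).tolist() if hasattr(p["pose"],'round') else p["pose"])
    for l,z in [("gauge",.003),("handle",.045),("stock_edge",.01),("blade_face",.0105),("lever_pad",.065),("stand",.003),("model",.003),("heel",.015),("trimmer",.003),("fence",.003),("fence_face",.014),("mat",0),("bur_block",0),("amber_cup",0),("kit_box",0),("stone_jar",0)]:
        for r in manip.pinpoint(p,l)[:3]:
            print(n,l,np.round(r["at"],1),round(r["confidence"],2),ray(p,r["at"],z).round(4))
E
```

```text
pics
0.0187
{'clock': 0.0, 'joint_pos': array([-1.20658869,  0.33288399, -0.06471761,  1.4609738 ,  0.02159886,
        1.34990702, -0.08847798]), 'joint_velocities': array([ 9.37749461e-04,  7.09132710e-05,  1.55578730e-03, -1.63726010e-03,
        4.96518373e-06,  2.15567681e-05,  8.84473282e-04]), 'tau': array([ 4.38551433e-04, -6.25458241e+01,  4.96110041e-02, -3.91602695e+01,
        1.63677055e-02,  1.01311714e-02,  4.03826834e-05]), 'position': array([0.23561862, 0.57846075, 0.23049291]), 'ee_rot': array([ 1.92170824e-01,  9.81361212e-01, -7.29897022e-04, -1.10832622e-04]), 'ft_force': array([ 0.37669374,  0.26609524, -0.83084062]), 'torque': array([ 0.03548091, -0.0182146 , -0.01890893]), 'grip_width': 0.9962760771405805}
top [[-0.005, -0.992, 0.129, 0.326], [-1.0, 0.005, 0.002, 0.001], [-0.002, -0.129, -0.992, 1.132], [0.0, 0.0, 0.0, 1.0]]
top gauge [440.7 312.9] 0.8 [ 0.2815 -0.2962  0.003 ]
top gauge [178.2 322.8] 0.79 [0.2611 0.3363 0.003 ]
top gauge [329.5 178.5] 0.73 [ 0.615  -0.0311  0.003 ]
top handle [186.9 315.1] 0.9 [0.281  0.3042 0.045 ]
top handle [326.8 191.8] 0
[... 2373 characters left out ...]
 0.003 ]
scene heel [387.4 302.6] 0.67 [0.5614 0.2134 0.015 ]
scene trimmer [222.1 271.4] 0.93 [ 0.615  -0.2133  0.003 ]
scene fence [243.5 272.2] 0.64 [ 0.5971 -0.1605  0.003 ]
scene fence [222.4 270.7] 0.57 [ 0.6127 -0.2137  0.003 ]
scene fence_face [240.8 267.2] 0.76 [ 0.5923 -0.1694  0.014 ]
scene mat [307.6 279.7] 0.69 [ 0.5568  0.0022 -0.    ]
scene bur_block [484. 283.] 0.56 [0.4017 0.425  0.    ]
scene amber_cup [169.4 239.4] 0.63 [ 0.5667 -0.4062  0.    ]
scene kit_box [466.5 338.3] 0.56 [0.5804 0.4102 0.    ]
scene stone_jar [188.6 207.2] 0.94 [ 0.4359 -0.4266 -0.    ]
scene stone_jar [482.3 282.5] 0.68 [0.4017 0.4207 0.    ]
scene stone_jar [388.  306.1] 0.4 [0.5601 0.2162 0.    ]
```

```bash
python3 - <<'E'
import cv2
a=cv2.imread("pics/top0.png")[130:360,130:510]; cv2.imwrite("pics/topc.png",cv2.resize(a,None,fx=2.1,fy=2.1,interpolation=cv2.INTER_CUBIC))
E
```

```text
(no output)
```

View pics/topc.png

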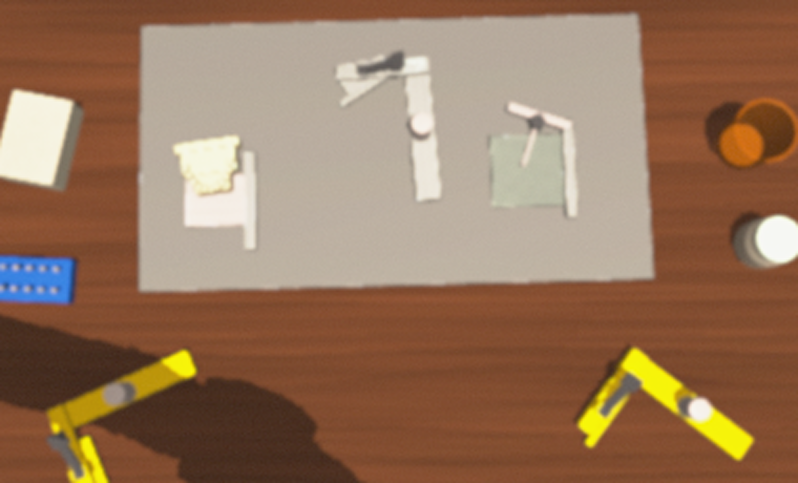

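View pics/scene0.png

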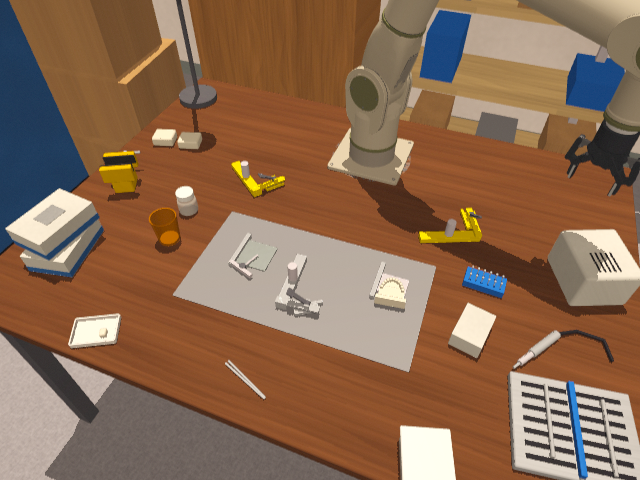

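The gauge meant is the silver one on the mat, at crop (420,120), which is top pixel (330,188). The two yellow ones, at top (186,315) and (447,320), are decoys. The stand is at top (252,195) and the trimmer at (390,185). I'm moving above the gauge to confirm this with the wrist camera.

Call:
{"fn": "jog_arm", "kwargs": {
  "translation": [
    [20,-36,10],
    [48,-87,20],
    [82,-150,30],
    [116,-210,40],
    [148,-270,50],
    [165,-300,50]
  ],
  "turn": [-5,-11,-17,-23,-29,-34]
}}

```text
clock: 2.2
position: [0.3552, 0.3609, 0.2716]
ee_rot: [0.473, 0.881, 0.001, -0.0]
ft_force: [1.0, 0.3, 0.1]
grip_width: 0.999
```

Call:
{"fn": "jog_arm", "kwargs": {
  "translation": [
    [20,-36,0],
    [40,-75,0],
    [60,-110,0],
    [80,-145,0],
    [100,-180,0],
    [118,-215,0],
    [135,-250,0],
    [150,-280,0],
    [160,-295,0],
    [165,-300,0],
    [165,-300,0],
    [165,-300,0]
  ],
  "turn": [-5,-10,-15,-19,-23,-27,-30,-32,-33,-34,-34,-34]
}}

```text
clock: 3.2
position: [0.5199, 0.0625, 0.2713]
ee_rot: [0.709, 0.705, 0.0, -0.0]
ft_force: [-0.3, 0.1, 1.1]
grip_width: 1.002
```

```bash
cat >> h.py <<'E'
Z=dict(gauge=.003,handle=.045,stock_edge=.010,blade_face=.0105,lever_pad=.065,stand=.003,model=.003,heel=.015,trimmer=.003,fence=.003,fence_face=.014)
def pins(p,labels,k=1,mc=.3):
    for l in labels:
        for r in manip.pinpoint(p,l)[:k]:
            if r["confidence"]>mc: print(l,np.round(r["at"],1),round(r["confidence"],2),ray(p,r["at"],Z[l]).round(4))
def st():
    from scipy.spatial.transform import Rotation as R
    o=manip.get_obs(); y=R.from_quat(o["ee_rot"]).as_matrix()[:,1]
    print("t",round(o["clock"],2),"pos",(o["position"]*1000).round(1),"jaw deg",round(np.degrees(np.arctan2(y[1],y[0])),2),"F",o["ft_force"].round(1),"grip",round(o["grip_width"]*85.4,1))
E
python3 - <<'E'
from h import *
st(); p=manip.camera("wrist"); save(p,"w1",s=1.25); print(np.round(p["pose"],3))
pins(p,Z,2)
E
```

```text
t 3.2 pos [519.9  62.5 271.3] jaw deg -0.36 F [-0.3  0.1  1.1] grip 85.5
[[ 1.    -0.006 -0.001  0.52 ]
 [-0.006 -0.954 -0.301  0.14 ]
 [ 0.001  0.301 -0.954  0.414]
 [ 0.     0.     0.     1.   ]]
gauge [403.  272.8] 0.85 [ 0.6126 -0.0247  0.003 ]
handle [375.8 296.8] 0.73 [ 0.5762 -0.0347  0.045 ]
handle [373.1 273.4] 0.63 [ 0.5725 -0.0083  0.045 ]
stock_edge [371.9 269.4] 0.57 [ 0.5759 -0.0176  0.01  ]
blade_face [426.5 234.7] 0.57 [0.6339 0.0227 0.0105]
lever_pad [455.7 275.5] 0.7 [ 0.6501 -0.003   0.065 ]
model [346.   43.8] 0.81 [0.5444 0.2116 0.003 ]
model [375.6 294.8] 0.75 [ 0.5822 -0.052   0.003 ]
heel [368.4  35.9] 0.94 [0.5644 0.216  0.015 ]
trimmer [390.5 407.4] 0.69 [ 0.6071 -0.2109  0.003 ]
fence [378.7 381. ] 0.82 [ 0.5904 -0.1706  0.003 ]
fence_face [389.6 386.9] 0.74 [ 0.6022 -0.1709  0.014 ]
```

View pics/w1.png

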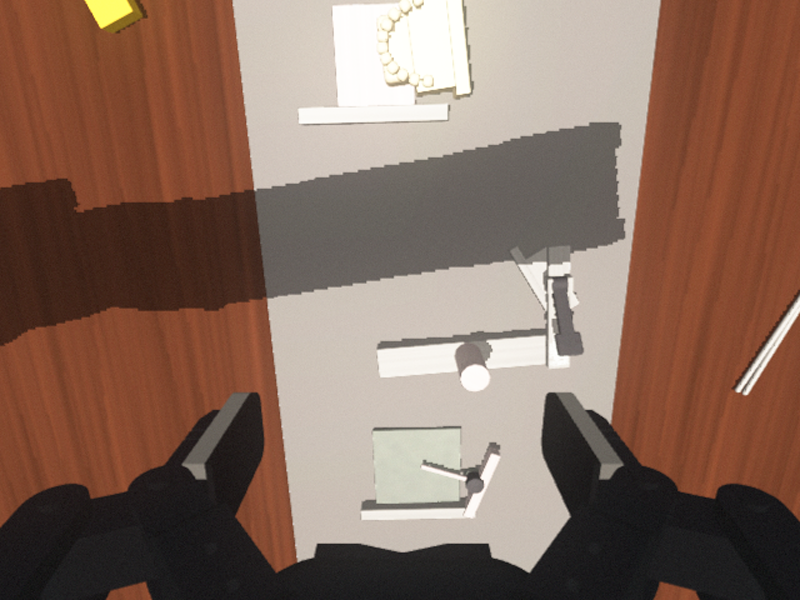

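The view (scale 1.25) confirms the silver gauge: handle top at (475,378), stock from (378,360) to (568,350), lever raised at (565,320), and blade swung to about (515,250). The stand guide runs from (299,117) to (448,105), and the trimmer guide from (362,512) to (470,514). Next I need exact edges.

```bash
python3 - <<'E'
from h import *
p=manip.camera("wrist"); import pickle; pickle.dump({k:p[k] for k in("frame","mtx","pose")},open("w1.pkl","wb"))
f=p["frame"][:,:,::-1]
def c(x0,y0,x1,y1,s): return cv2.resize(f[y0:y1,x0:x1],None,fx=s,fy=s,interpolation=cv2.INTER_CUBIC)
a=c(230,0,400,110,3.5); b=c(290,190,480,310,3.1)[:, :]; d=c(270,330,410,420,3)
W=max(a.shape[1],b.shape[1]+0); 
im=np.zeros((600,800,3),np.uint8)
a=c(230,0,390,104,2.5); b=c(290,190,480,314,2.5); d=c(276,330,410,420,2.5)
im[:a.shape[0],:a.shape[1]]=a; im[270:270+b.shape[0],:b.shape[1]]=b; im[:d.shape[0],420:420+d.shape[1]]=d
cv2.imwrite("pics/c1.png",im)
for l in("handle","gauge","stand","trimmer","fence","model"):
    for r in manip.outline_of(p,l)[:1]:
        m=r["mask"].astype(np.uint8); print(l,r["confidence"],np.round(r["extent"],1),cv2.minAreaRect(cv2.findNonZero(m)) if m.any() else 0)
E
```

```text
handle 0.88 [300.4 195.  467.8 310.7] ((381.309814453125, 256.6918029785156), (105.0145263671875, 171.83676147460938), 76.75948333740234)
gauge 0.9 [ 69.6   0.  110.4  26.6] ((89.0, 12.0), (24.0, 42.0), 90.0)
stand 0.57 [2.356e+02 1.000e-01 3.771e+02 1.004e+02] ((304.7048645019531, 48.464561462402344), (96.16429138183594, 137.61695861816406), 88.31531524658203)
trimmer 0.7 [286.4 339.3 401.1 416.6] ((343.5, 376.5), (75.0, 111.0), 90.0)
fence 0.9 [336.5 359.9 401.  412.1] ((375.0086975097656, 373.937744140625), (56.58600616455078, 53.93537521362305), 46.59113693237305)
model 0.65 [300.    1.2 378.3  79.2] ((337.0, 38.5), (77.0, 74.0), 90.0)
```

View pics/c1.png

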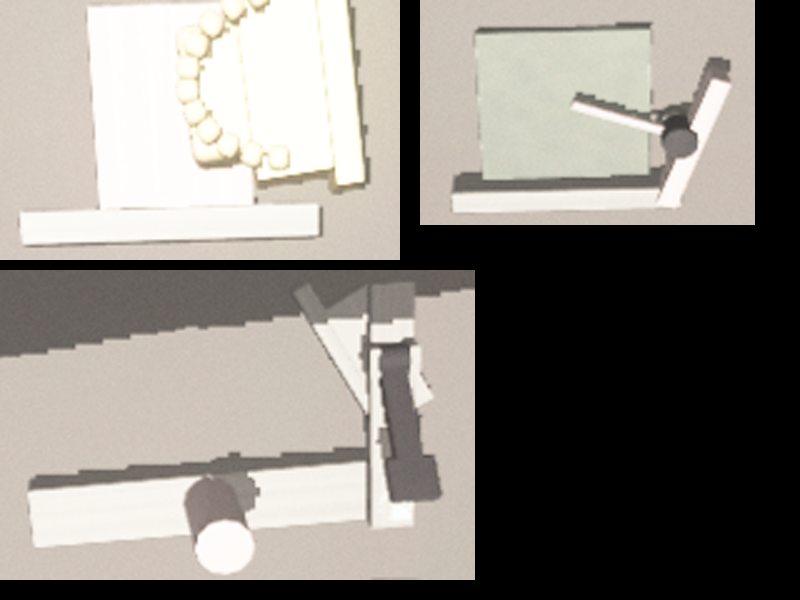

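```bash
python3 - <<'E'
from h import *; import pickle
p=pickle.load(open("w1.pkl","rb"))
def A(n,a,b,z,off):
    q=[ray(p,(off[0]+x/2.5,off[1]+y/2.5),z) for x,y in(a,b)]; d=q[1]-q[0]
    print(n,(q[0][:2]*1e3).round(1),(q[1][:2]*1e3).round(1),"deg",np.degrees(np.arctan2(d[1],d[0])).round(2),"len",(np.linalg.norm(d)*1e3).round(1))
g=(290,190-108); s=(230,0); t=(276-168,330)
A("handletop",(224,547),(225,547),.067,g)
A("stock+y",(30,490),(368,462),.019,g); A("stock-y",(35,546),(370,523),.019,g)
A("arm -x edge",(370,525),(370,285),.028,g)
A("stand-y",(22,243),(319,237),.017,s); A("stand+y",(20,212),(319,204),.017,s)
A("heel top?",(332,0),(340,190),.037,s);A("heel right",(352,0),(366,185),.037,s)
A("trim-y",(454,210),(660,206),.017,t);A("trim+y",(454,190),(660,187),.017,t)
A("fence +x",(730,80),(680,205),.020,t)
E
```

```text
handletop [577.1 -30.4] [577.5 -30.4] deg -0.51 len 0.4
stock+y [498.2 -25.3] [646.4 -13.4] deg 4.59 len 148.7
stock-y [499.8 -52.5] [649.7 -42.5] deg 3.8 len 150.3
arm -x edge [646.8 -39.4] [638.1  66.5] deg 94.72 len 106.2
stand-y [441.6 162.1] [556.  163.4] deg 0.62 len 114.4
stand+y [441.7 173.2] [555.7 175.1] deg 0.96 len 114.1
heel top? [557.1 237.7] [561.4 177.9] deg -85.88 len 60.0
heel right [564.  237.7] [570.8 179.4] deg -83.35 len 58.6
trim-y [ 478.2 -209.7] [ 581.4 -208.3] deg 0.8 len 103.2
trim+y [ 478.6 -197.6] [ 581.  -196.8] deg 0.46 len 102.4
fence +x [ 611.8 -133.3] [ 590.8 -205.1] deg -106.31 len 74.9
```

Call:
{"fn": "jog_arm", "kwargs": {
  "translation": [
    [15,-25,0],
    [40,-65,0],
    [57,-93,0],
    [57,-93,-20],
    [57,-93,-55],
    [57,-93,-95],
    [57,-93,-130],
    [57,-93,-160],
    [57,-93,-180],
    [57,-93,-190],
    [57,-93,-190],
    [57,-93,-190]
  ],
  "turn": [0,1,2,3,4,4.7,4.7,4.7,4.7,4.7,4.7,4.7],
  "grip": 60
}}

```text
clock: 5.15
position: [0.5777, -0.0322, 0.0822]
ee_rot: [0.681, 0.733, 0.001, 0.0]
ft_force: [-0.3, 0.3, 0.8]
grip_width: 0.707
```

```bash
python3 - <<'E'
from h import *
st(); p=manip.camera("wrist"); save(p,"w2")
pins(p,["handle","lever_pad","stock_edge"],2)
p=manip.camera("top"); pins(p,["handle","lever_pad","stock_edge"],3)
E
```

```text
t 5.15 pos [577.7 -32.2  82.2] jaw deg 4.22 F [-0.3  0.3  0.8] grip 60.4
handle [318.5 282.6] 0.91 [ 0.5761 -0.032   0.045 ]
handle [291.9 195.2] 0.43 [0.5605 0.0114 0.045 ]
lever_pad [490.4 250.3] 0.96 [ 0.6493 -0.0028  0.065 ]
lever_pad [295.4 194.1] 0.64 [0.5632 0.0157 0.065 ]
stock_edge [321.3 237.1] 0.86 [ 0.5766 -0.0184  0.01  ]
handle [457.9 322.2] 0.8 [ 0.2617 -0.3241  0.045 ]
lever_pad [432.4 311.7] 0.64 [ 0.2867 -0.2611  0.065 ]
lever_pad [398.  180.4] 0.5 [ 0.5936 -0.1913  0.065 ]
lever_pad [159.9 338.3] 0.46 [0.2302 0.3582 0.065 ]
stock_edge [192.2 322.2] 0.79 [0.2627 0.3007 0.01  ]
stock_edge [452.8 324. ] 0.57 [ 0.2555 -0.3222  0.01  ]
```

View pics/w2.png

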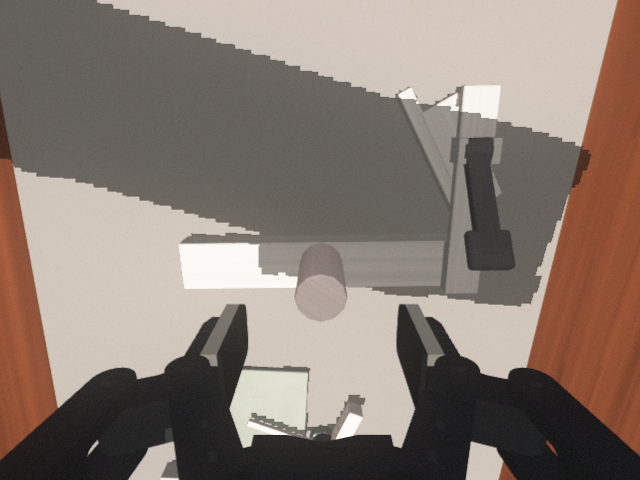

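The crop shows the silver-grey gauge with its handle at (321,300), centred between the fingers, and its stock parallel to the jaws. Descending to grip.

Call:
{"fn": "jog_arm", "kwargs": {
  "translation": [
    [-1,0.5,-15],
    [-1,0.5,-35],
    [-1,0.5,-48],
    [-1,0.5,-55],
    [-1,0.5,-56],
    [-1,0.5,-56]
  ],
  "turn": [0,0,0,0,0,0]
}}

```text
clock: 6.05
position: [0.5765, -0.0317, 0.0261]
ee_rot: [0.681, 0.733, 0.001, 0.0]
ft_force: [-0.1, -0.4, 0.1]
grip_width: 0.701
```

Call:
{"fn": "jog_arm", "kwargs": {
  "translation": [
    [0,0,0],
    [0,0,0],
    [0,0,0],
    [0,0,0],
    [0,0,0],
    [0,0,0],
    [0,0,0],
    [0,0,0]
  ],
  "turn": [0,0,0,0,0,0,0,0],
  "grip": 10,
  "grip_force": 60
}}

```text
clock: 6.72
position: [0.5772, -0.0317, 0.027]
ee_rot: [0.681, 0.733, 0.001, 0.001]
ft_force: [-1.3, -0.2, 5.7]
grip_width: 0.266
```

Call:
{"fn": "jog_arm", "kwargs": {
  "translation": [
    [0,0,8],
    [0,5,18],
    [-2,25,22],
    [-6,55,22],
    [-10,85,22],
    [-14,115,22],
    [-18,140,22],
    [-19,160,22],
    [-19,170,22],
    [-19,172,22],
    [-19,172,22],
    [-19,172,22]
  ],
  "turn": [0,0,-0.5,-1,-1.5,-2,-2.5,-3,-3.5,-3.5,-3.5,-3.5]
}}

```text
clock: 7.72
position: [0.5582, 0.1392, 0.0493]
ee_rot: [0.703, 0.711, 0.001, 0.001]
ft_force: [0.6, -0.3, -4.1]
grip_width: 0.268
```

```bash
python3 - <<'E'
from h import *
st(); p=manip.camera("wrist"); save(p,"w3",s=1.25)
Z.update({k:Z[k]+.022 for k in("handle","lever_pad","stock_edge","blade_face")})
pins(p,["handle","lever_pad","stock_edge","blade_face","heel","stand","model"],2)
E
```

```text
t 7.72 pos [558.2 139.2  49.3] jaw deg 0.68 F [ 0.6 -0.3 -4.1] grip 22.9
handle [316.8 339.9] 0.57 [0.5564 0.1403 0.067 ]
lever_pad [570.6 305.9] 0.66 [0.6325 0.1649 0.087 ]
stock_edge [321.5 272.6] 0.92 [0.5581 0.1529 0.032 ]
blade_face [465.5 188.9] 0.62 [0.6172 0.1909 0.0325]
heel [341.3 122.7] 0.89 [0.566  0.2164 0.015 ]
stand [323.  276.4] 0.57 [0.5591 0.1392 0.003 ]
model [295.5 122.8] 0.87 [0.5453 0.2161 0.003 ]
model [569.  303.9] 0.58 [0.6922 0.1245 0.003 ]
```

View pics/w3.png

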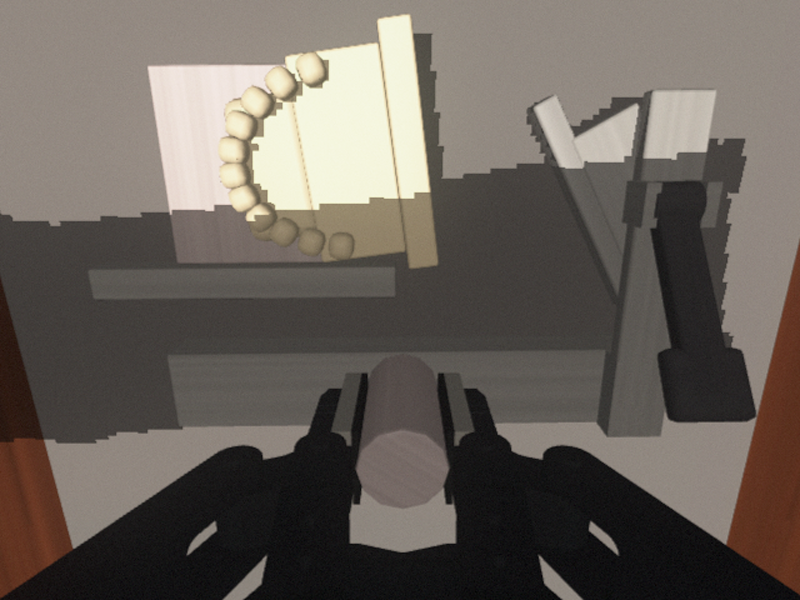

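The picture shows the stock (170–605, 352) parallel to the guide (90–395, 297), and the blade clear of the heel on its right. Lowering, then sliding to +y.

Call:
{"fn": "jog_arm", "kwargs": {
  "translation": [
    [0,0,-6],
    [0,0,-14],
    [0,0,-19],
    [0,0,-21],
    [0,0,-22.5],
    [0,0,-22.5]
  ],
  "turn": [0,0,0,0,0,0]
}}

```text
clock: 8.62
position: [0.5575, 0.1397, 0.0271]
ee_rot: [0.703, 0.711, 0.001, -0.0]
ft_force: [-10.3, -1.1, 11.7]
grip_width: 0.266
```

Call:
{"fn": "jog_arm", "kwargs": {
  "translation": [
    [0,2,0],
    [0,4,0],
    [0,6,0],
    [0,7,0],
    [0,8,0],
    [0,9,0],
    [0,9,0]
  ],
  "turn": [0,0,0,0,0,0,0]
}}

```text
clock: 9.2
position: [0.5577, 0.1488, 0.0271]
ee_rot: [0.703, 0.711, 0.001, 0.0]
ft_force: [1.4, -1.9, 0.2]
grip_width: 0.262
```

Call:
{"fn": "jog_arm", "kwargs": {
  "translation": [
    [0,0.5,0],
    [0,1,0],
    [0,1.5,0],
    [0,2,0],
    [0,2,0],
    [0,2,0]
  ],
  "turn": [0,0,0,0,0,0]
}}

```text
clock: 9.7
position: [0.5577, 0.151, 0.0271]
ee_rot: [0.703, 0.711, 0.001, 0.0]
ft_force: [0.6, -2.3, -0.6]
grip_width: 0.267
```

Call:
{"fn": "jog_arm", "kwargs": {
  "translation": [
    [0,0.5,0],
    [0,1,0],
    [0,1.5,0],
    [0,1.5,0],
    [0,1.5,0]
  ],
  "turn": [0,0,0,0,0]
}}

```text
clock: 10.12
position: [0.5578, 0.1514, 0.0272]
ee_rot: [0.703, 0.711, 0.0, 0.0]
ft_force: [-1.5, -6.6, 3.1]
grip_width: 0.269
```

Call:
{"fn": "jog_arm", "kwargs": {
  "translation": [
    [-3,1,0],
    [-6,1,0],
    [-10,1,0],
    [-14,1,0],
    [-18,0.9,0],
    [-22,0.8,0],
    [-24,0.8,0],
    [-25,0.8,0]
  ],
  "turn": [0,0,0,0,0,0,0,0]
}}

```text
clock: 10.78
position: [0.5335, 0.151, 0.0272]
ee_rot: [0.703, 0.711, 0.0, 0.001]
ft_force: [4.8, -6.7, -2.7]
grip_width: 0.267
```

Call:
{"fn": "jog_arm", "kwargs": {
  "translation": [
    [-2,1,0],
    [-4,1,0],
    [-6,1,0],
    [-8,1,0],
    [-10,1,0],
    [-10,1,0]
  ],
  "turn": [0,0,0,0,0,0]
}}

```text
clock: 11.28
position: [0.5241, 0.1507, 0.0273]
ee_rot: [0.704, 0.71, 0.001, 0.002]
ft_force: [4.1, -6.7, -1.4]
grip_width: 0.268
```

```bash
python3 - <<'E'
from h import *
st(); p=manip.camera("wrist"); save(p,"w4",s=1.25)
pins(p,["handle","lever_pad","stock_edge","blade_face","heel","stand","model"],1)
E
```

```text
t 11.28 pos [524.1 150.7  27.3] jaw deg 0.54 F [ 4.1 -6.7 -1.4] grip 22.9
handle [321.6 342. ] 0.98 [0.524 0.151 0.045]
lever_pad [570.1 306.9] 0.75 [0.5983 0.176  0.065 ]
stock_edge [321.2 274.2] 0.65 [0.5239 0.1637 0.01  ]
blade_face [466.1 190.3] 0.74 [0.5836 0.2017 0.0105]
heel [427.1 149.4] 0.72 [0.5647 0.2183 0.015 ]
stand [430.6 264.5] 0.69 [0.5743 0.166  0.003 ]
model [373.8 152.7] 0.62 [0.5456 0.216  0.003 ]
```

View pics/w4.png

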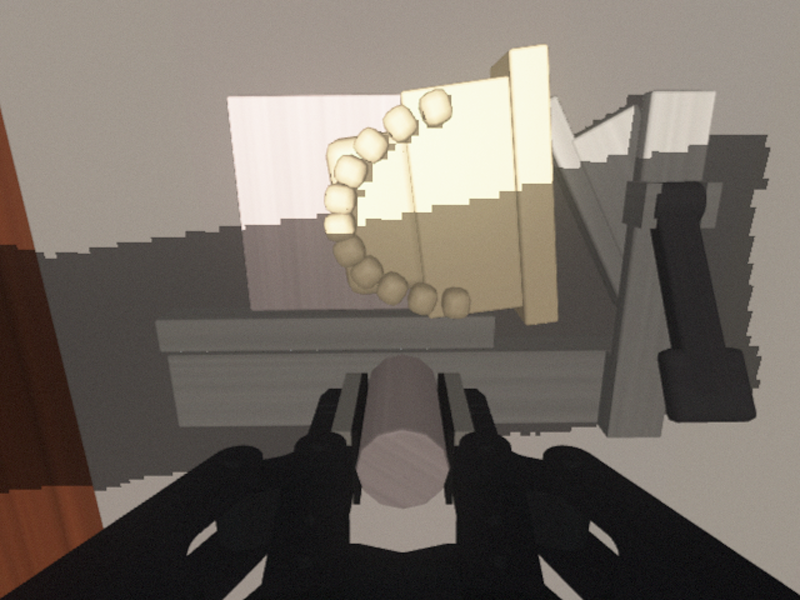

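The stock is flush with the guide, meeting it at row ~350. The blade tip at (555,105) is just reaching the heel. Continuing slowly to -x.

Call:
{"fn": "jog_arm", "kwargs": {
  "translation": [
    [-1.5,1.2,0],
    [-3,1.2,0],
    [-4.5,1.2,0],
    [-6,1.2,0],
    [-7.5,1.2,0],
    [-9,1.2,0],
    [-9,1.2,0]
  ],
  "turn": [0,0,0,0,0,0,0]
}}

```text
clock: 12.27
position: [0.5161, 0.1506, 0.0274]
ee_rot: [0.704, 0.71, 0.001, 0.003]
ft_force: [4.5, -7.7, -1.9]
grip_width: 0.266
```

Call:
{"fn": "jog_arm", "kwargs": {
  "translation": [
    [-1,1.2,0],
    [-2,1.2,0],
    [-3,1.2,0],
    [-4,1.2,0],
    [-5,1.2,0],
    [-5,1.2,0]
  ],
  "turn": [0,0,0,0,0,0]
}}

```text
clock: 12.77
position: [0.5122, 0.1506, 0.0276]
ee_rot: [0.704, 0.71, 0.001, 0.005]
ft_force: [4.5, -7.0, -2.3]
grip_width: 0.267
```

Call:
{"fn": "jog_arm", "kwargs": {
  "translation": [
    [0,0.5,-0.5],
    [-1,0.8,-1],
    [-2,0.8,-1.5],
    [-3,0.8,-1.5],
    [-4,0.8,-1.5],
    [-4,0.8,-1.5]
  ],
  "turn": [0,0,0,0,0,0]
}}

```text
clock: 13.27
position: [0.5114, 0.1506, 0.0277]
ee_rot: [0.705, 0.709, 0.003, 0.007]
ft_force: [9.7, -7.8, 4.3]
grip_width: 0.267
```

```bash
python3 - <<'E'
from h import *
st(); p=manip.camera("wrist"); save(p,"w5",s=1.25)
pins(p,["handle","lever_pad","stock_edge","blade_face","heel"],1)
E
```

```text
t 13.27 pos [511.4 150.6  27.7] jaw deg 0.36 F [ 9.7 -7.8  4.3] grip 22.8
handle [318.6 340.4] 0.81 [0.5101 0.1513 0.045 ]
lever_pad [396.  291.2] 0.73 [0.5328 0.1803 0.065 ]
stock_edge [321.9 275.5] 0.92 [0.5117 0.1626 0.01  ]
blade_face [321.4 274.9] 0.51 [0.5115 0.1631 0.0105]
heel [457.1 153.8] 0.64 [0.5645 0.2163 0.015 ]
```

View pics/w5.png

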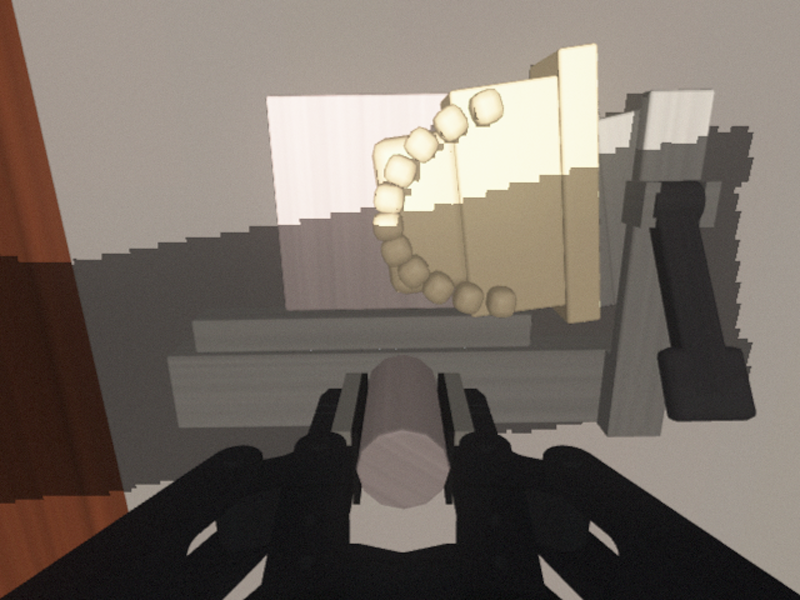

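The blade has bottomed against the heel: x stalled at 511.4 with Fx up to 9.7 N. I'm easing the x push and lowering the grip force so the stock can align itself on the guide.

Call:
{"fn": "jog_arm", "kwargs": {
  "translation": [
    [0.3,1,-0.6],
    [0.2,1.2,-1],
    [-0.2,1.2,-1],
    [-0.5,1.2,-1],
    [-0.5,1.2,-1]
  ],
  "turn": [0.2,0.3,0.4,0.4,0.4],
  "grip_force": 20
}}

```text
clock: 13.98
position: [0.5118, 0.1506, 0.0274]
ee_rot: [0.703, 0.711, 0.004, 0.007]
ft_force: [2.7, -8.5, 5.6]
grip_width: 0.262
```

Call:
{"fn": "jog_arm", "kwargs": {
  "translation": [
    [-0.5,1.2,-1],
    [-0.9,1.2,-1],
    [-1.2,1.2,-1],
    [-0.4,1.2,-1],
    [-0.4,0.7,-1],
    [-0.4,0.7,-1]
  ],
  "turn": [0,0,0,0,0,0]
}}

```text
clock: 14.48
position: [0.5119, 0.1505, 0.0272]
ee_rot: [0.703, 0.711, 0.004, 0.008]
ft_force: [-1.4, -7.6, 10.6]
grip_width: 0.262
```

Call:
{"fn": "jog_arm", "kwargs": {
  "translation": [
    [-0.8,1,0],
    [-1.6,1,0],
    [-2,1,0],
    [-2,1,0],
    [-1.5,0.8,0],
    [-1.2,0.6,0]
  ],
  "turn": [0,0,0,0,0,0]
}}

```text
clock: 14.98
position: [0.5116, 0.1505, 0.0278]
ee_rot: [0.704, 0.711, 0.004, 0.008]
ft_force: [2.2, -5.7, 4.8]
grip_width: 0.263
```

Call:
{"fn": "jog_arm", "kwargs": {
  "translation": [
    [-0.2,0.5,0],
    [-0.2,0.5,0],
    [-0.2,0.5,0],
    [-0.2,0.5,0],
    [-0.2,0.5,0],
    [-0.2,0.5,0]
  ],
  "turn": [0,0,0,0,0,0],
  "grip": 45
}}

```text
clock: 15.48
position: [0.5113, 0.1513, 0.0278]
ee_rot: [0.703, 0.711, 0.004, 0.008]
ft_force: [-0.1, -0.1, -0.3]
grip_width: 0.525
```

```bash
python3 - <<'E'
from h import *
st(); p=manip.camera("wrist"); save(p,"w6",s=1.25)
pins(p,["handle","lever_pad","stock_edge","blade_face","heel"],1)
E
```

```text
t 15.48 pos [511.3 151.3  27.8] jaw deg 0.59 F [-0.1 -0.1 -0.3] grip 44.9
handle [324.3 345.3] 0.94 [0.512  0.1499 0.045 ]
lever_pad [568.8 309. ] 0.73 [0.5857 0.1753 0.065 ]
stock_edge [321.4 275.9] 0.6 [0.5114 0.1631 0.01  ]
heel [460.  153.2] 0.76 [0.5653 0.2174 0.015 ]
```

View pics/w6.png

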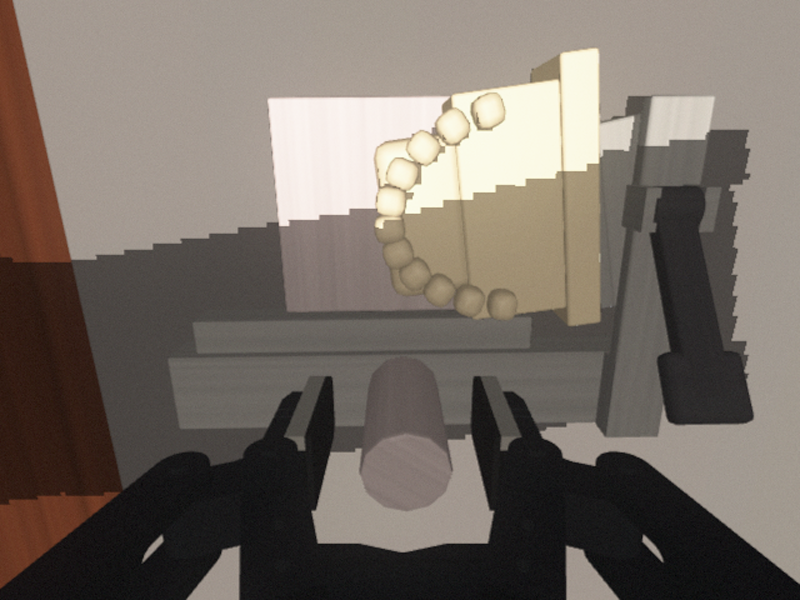

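The handle is released and the stock lies along the guide (seam near row 352), with the blade tucked against the heel at (605,200). I'm measuring the seam numerically, since few views are left.

```bash
python3 - <<'E'
import cv2,numpy as np
f=cv2.imread("pics/w6.png"); f=cv2.resize(f,(640,480),interpolation=cv2.INTER_AREA); g=cv2.cvtColor(f,cv2.COLOR_BGR2GRAY).astype(float)
for c in (165,190,215,240,260,350,370,390,410,430,460): print(c,g[250:300,c-3:c+4].mean(1).astype(int).tolist())
print("blade rows")
for r in (100,130,170,200,230,240): print(r,g[r-1:r+2,455:520].mean(0).astype(int).tolist())
E
```

```text
165 [74, 74, 74, 73, 73, 75, 77, 87, 98, 100, 100, 100, 101, 101, 100, 100, 101, 101, 100, 99, 99, 98, 98, 98, 97, 98, 97, 98, 100, 100, 102, 100, 91, 78, 74, 78, 90, 96, 98, 99, 102, 103, 101, 99, 98, 100, 102, 102, 101, 102]
190 [75, 75, 74, 74, 74, 75, 79, 91, 99, 101, 101, 101, 101, 101, 100, 101, 100, 101, 100, 99, 98, 98, 98, 98, 99, 98, 98, 99, 100, 101, 102, 98, 85, 75, 77, 84, 95, 96, 100, 102, 102, 102, 100, 99, 99, 101, 101, 102, 101, 102]
215 [76, 76, 73, 74, 75, 77, 86, 97, 101, 101, 101, 101, 101, 102, 100, 101, 101, 101, 100, 99, 99, 98, 96, 97, 97, 97, 97, 99, 100, 101, 101, 93, 81, 75, 77, 88, 97, 98, 100, 103, 103, 102, 100, 100, 100, 103, 104, 103, 102, 102]
240 [77, 74, 73, 75, 77, 80, 91, 101, 104, 103, 102, 101, 101, 101, 100, 101, 101, 100, 99, 98, 98, 97, 98, 97, 97, 98, 98, 99, 100, 100, 98, 88, 77, 76, 82, 94, 98, 98, 101, 103, 103, 102, 101, 100, 103, 104, 105, 104, 102, 103]
260 [76, 75, 75, 75, 77, 82, 95, 101, 104, 103, 103, 102, 102, 101, 101, 102, 102, 100, 100, 99, 98, 98, 96, 97, 97, 98, 100, 100, 100, 101, 96, 84, 76, 76, 87, 97, 99, 100, 102, 104, 
[... 2644 characters left out ...]
 66, 68, 77, 87, 94, 98, 99, 100, 100, 101, 101, 99, 99, 97, 100, 100, 100, 101]
230 [135, 140, 141, 142, 141, 142, 143, 142, 141, 141, 142, 141, 140, 140, 141, 141, 141, 142, 142, 142, 140, 140, 140, 141, 133, 111, 100, 100, 99, 99, 100, 98, 99, 98, 95, 96, 100, 101, 100, 86, 69, 63, 64, 66, 68, 78, 89, 96, 98, 100, 101, 101, 98, 99, 101, 100, 99, 99, 100, 99, 100, 102, 103, 103, 101]
240 [131, 138, 140, 141, 141, 140, 141, 142, 141, 141, 141, 141, 141, 142, 141, 141, 142, 140, 140, 141, 140, 142, 142, 140, 132, 112, 101, 100, 100, 101, 100, 100, 98, 98, 96, 95, 98, 99, 79, 65, 62, 65, 66, 71, 81, 90, 98, 101, 102, 101, 99, 100, 101, 101, 101, 100, 101, 100, 100, 99, 103, 102, 101, 101, 99]
```

```bash
python3 - <<'E'
import cv2,numpy as np
for n in("w4","w5","w6"):
    f=cv2.resize(cv2.imread(f"pics/{n}.png"),(640,480),interpolation=cv2.INTER_AREA); g=cv2.cvtColor(f,cv2.COLOR_BGR2GRAY).astype(float)
    o=[]
    for c in (190,215,240,260,350,370,385):
        v=g[272:292,c-3:c+4].mean(1); k=v.argmin(); T=88
        a=next(i for i in range(k,0,-1) if v[i]>T); b=next(i for i in range(k,20) if v[i]>T)
        e1=a+(v[a]-T)/(v[a]-v[a+1]); e2=b-(v[b]-T)/(v[b]-v[b-1]); o.append((c,round(272+e1,1),round(e2-e1,2)))
    print(n,o)
    print([ (r,[int(x) for x in g[r-1:r+2,474:505].mean(0)]) for r in (170,230)])
E
```

```text
w4 [(190, np.float64(279.9), np.float64(3.62)), (215, np.float64(279.7), np.float64(3.53)), (240, np.float64(279.5), np.float64(3.41)), (260, np.float64(279.2), np.float64(3.31)), (350, np.float64(278.2), np.float64(3.45)), (370, np.float64(277.9), np.float64(3.42)), (385, np.float64(277.6), np.float64(3.51))]
[(170, [102, 101, 101, 100, 101, 99, 101, 97, 95, 96, 100, 102, 102, 102, 103, 103, 102, 103, 103, 101, 101, 103, 102, 100, 84, 69, 63, 63, 62, 62, 63]), (230, [71, 68, 71, 71, 70, 70, 68, 69, 71, 69, 66, 62, 61, 60, 60, 61, 70, 81, 89, 96, 94, 77, 62, 60, 60, 63, 68, 78, 89, 95, 99])]
w5 [(190, np.float64(280.8), np.float64(3.11)), (215, np.float64(280.3), np.float64(3.13)), (240, np.float64(279.8), np.float64(3.12)), (260, np.float64(279.5), np.float64(3.3)), (350, np.float64(277.9), np.float64(3.5)), (370, np.float64(277.9), np.float64(3.1)), (385, np.float64(277.2), np.float64(3.6))]
[(170, [144, 146, 145, 143, 134, 116, 106, 105, 104, 100, 97, 102, 105, 107, 107, 106, 106, 106, 105, 105, 105, 104, 106, 93, 76, 68, 67, 68, 68, 66, 66]), (230, [139, 140, 139, 140, 137, 126, 107, 100, 99, 101, 101, 100, 98, 98, 98, 93, 94, 99, 101, 102, 90, 70, 63, 65, 65, 66, 78, 88, 95, 99, 101])]
w6 [(190, np.float64(281.8), np.float64(3.51)), (215, np.float64(281.5), np.float64(3.46)), (240, np.float64(281.0), np.float64(3.47)), (260, np.float64(280.7), np.float64(3.28)), (350, np.float64(279.4), np.float64(3.38)), (370, np.float64(279.1), np.float64(3.3)), (385, np.float64(278.8), np.float64(3.4))]
[(170, [143, 144, 145, 144, 141, 136, 114, 104, 102, 99, 100, 103, 105, 107, 105, 105, 105, 105, 105, 105, 105, 107, 107, 104, 87, 69, 67, 67, 66, 66, 67]), (230, [142, 140, 140, 140, 141, 133, 111, 100, 100, 99, 99, 100, 98, 99, 98, 95, 96, 100, 101, 100, 86, 69, 63, 64, 66, 68, 78, 89, 96, 98, 100])]
```

The seam width is the same as when pushed (about 3.4 px along its length), so the gauge is flush and seated. Now I'll lift, close the fingers and go over the lever pad.

Call:
{"fn": "jog_arm", "kwargs": {
  "translation": [
    [0,0,10],
    [0,0,30],
    [0,0,55],
    [0,0,65],
    [15,3,67],
    [40,8,67],
    [62,12,67],
    [73,14,67],
    [75,14,67],
    [75,14,62],
    [75,14,57],
    [75,14,57]
  ],
  "turn": [0,0,0,0,0,0,0,0,0,0,0,0]
}}

```text
clock: 16.78
position: [0.5848, 0.1648, 0.0835]
ee_rot: [0.704, 0.711, 0.003, 0.007]
ft_force: [-0.2, -0.1, -0.2]
grip_width: 0.526
```

Call:
{"fn": "jog_arm", "kwargs": {
  "translation": [
    [0,0,0],
    [0,0,0],
    [0,0,0],
    [0,0,0],
    [0,0,0],
    [0,0,0],
    [0,0,0]
  ],
  "turn": [0,0,0,0,0,0,0],
  "grip": 0
}}

```text
clock: 17.37
position: [0.5849, 0.1647, 0.0836]
ee_rot: [0.704, 0.711, 0.003, 0.008]
ft_force: [0.0, -0.3, -0.2]
grip_width: 0.005
```

```bash
python3 - <<'E'
from h import *
st(); p=manip.camera("wrist"); save(p,"w7",s=1.25)
pins(p,["handle","lever_pad","stock_edge","blade_face","heel"],2)
E
```

```text
t 17.37 pos [584.9 164.7  83.6] jaw deg 0.57 F [ 0.  -0.3 -0.2] grip 0.4
handle [174.8 305.9] 0.66 [0.5101 0.151  0.045 ]
lever_pad [320.9 277.9] 0.67 [0.5848 0.1753 0.065 ]
stock_edge [195.9 261.5] 0.82 [0.5116 0.1623 0.01  ]
blade_face [295.1 187.8] 0.86 [0.5708 0.2066 0.0105]
heel [283.8 170.9] 0.72 [0.5651 0.2164 0.015 ]
```

View pics/w7.png

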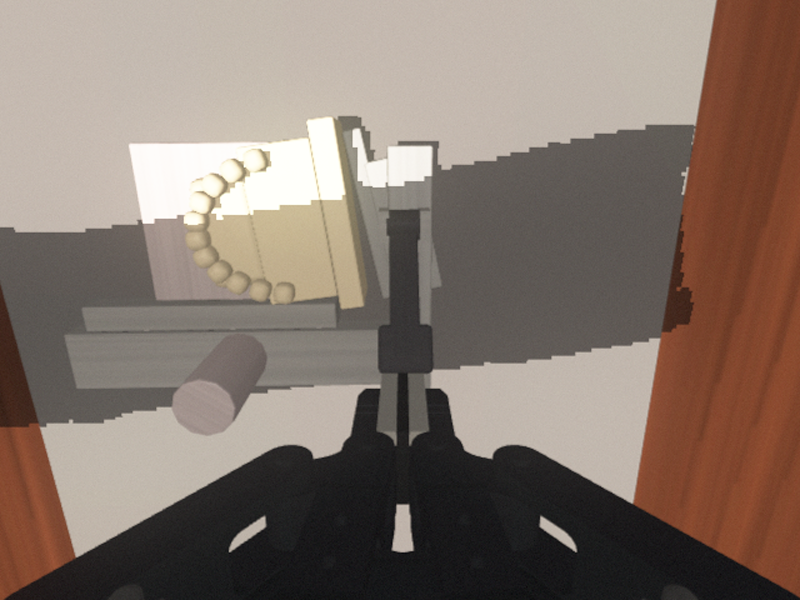

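```bash
python3 - <<'E'
from h import *
import pickle
p=manip.camera("wrist"); pickle.dump({k:p[k] for k in("frame","mtx","pose")},open("w7.pkl","wb"))
f=p["frame"].astype(int)
for r in (105,115,130,140,150,170,190,200,210,220,230):
    print(r,[int(x) for x in f[r-1:r+2,260:330].mean((0,2))], "B-R", [int(x) for x in (f[r,260:330,0]-f[r,260:330,2])][::3])
E
```

```text
105 [253, 253, 253, 253, 253, 253, 251, 240, 175, 125, 125, 126, 124, 123, 124, 132, 137, 134, 139, 140, 141, 140, 227, 240, 241, 242, 244, 234, 184, 123, 105, 107, 123, 129, 129, 129, 173, 189, 189, 189, 189, 189, 188, 188, 188, 189, 188, 188, 188, 189, 188, 188, 189, 187, 189, 188, 187, 185, 188, 187, 186, 187, 187, 186, 187, 187, 186, 187, 186, 186] B-R [4, 4, 9, 36, 37, 16, 17, 16, 9, 10, 18, 17, 23, 23, 23, 22, 22, 23, 22, 21, 23, 23, 21, 21]
115 [253, 253, 253, 253, 253, 253, 253, 253, 249, 224, 157, 125, 127, 126, 126, 120, 130, 143, 147, 148, 147, 145, 233, 244, 244, 243, 243, 243, 243, 239, 214, 140, 104, 108, 109, 108, 169, 190, 191, 191, 191, 189, 187, 188, 188, 189, 189, 188, 189, 185, 190, 184, 181, 180, 180, 179, 179, 180, 143, 121, 119, 118, 119, 119, 119, 118, 117, 118, 121, 120] B-R [4, 5, 4, 42, 40, 32, 18, 17, 8, 7, 19, 18, 24, 24, 25, 23, 22, 22, 20, 22, 12, 11, 12, 12]
130 [253, 253, 253, 253, 253, 253, 253, 253, 253, 253, 252, 243, 186, 131, 127, 128, 128, 124, 117, 118, 132, 144, 147, 145, 146, 145, 231, 243, 243, 242, 242, 241, 234, 228, 217, 212, 219, 230, 23
[... 2976 characters left out ...]
 123, 107, 109, 106, 107, 99, 95, 93, 92, 92, 90, 91, 91, 91, 95, 110, 121, 125, 123, 125, 124, 124, 125, 123, 92, 61, 55, 56, 57, 56, 54, 57, 57, 56, 55, 57, 55, 55, 58, 57, 55, 56, 54] B-R [48, 50, 48, 49, 51, 50, 51, 52, 51, 36, 35, 14, 13, 9, 14, 14, 13, 9, 2, 4, 2, 4, 3, 4]
230 [165, 167, 166, 166, 165, 164, 164, 160, 148, 136, 152, 165, 165, 165, 164, 165, 166, 165, 166, 166, 164, 165, 165, 165, 165, 164, 165, 160, 145, 117, 105, 105, 105, 102, 96, 91, 89, 90, 91, 90, 91, 90, 89, 87, 103, 119, 123, 123, 122, 121, 122, 100, 68, 53, 56, 56, 54, 54, 56, 56, 57, 56, 55, 55, 53, 55, 55, 54, 54, 55] B-R [51, 50, 51, 40, 49, 49, 51, 50, 51, 48, 33, 28, 14, 8, 12, 11, 12, 12, 2, 2, 5, 5, 3, 4]
```

```bash
python3 - <<'E'
from h import *; import pickle
p=pickle.load(open("w7.pkl","rb"))
def L(n,pts,z):
    q=np.array([ray(p,t,z)[:2]*1e3 for t in pts]); m,b=np.polyfit(q[:,1],q[:,0],1)
    print(n,"angle deg from +y (ccw+):",round(-np.degrees(np.arctan(m)),2),"x at y=190,220,240:",[round(m*y+b,1) for y in(190,220,240)], "resid",np.round(q[:,0]-m*q[:,1]-b,2), "y",q[:,1].round(0))
L("heeltop",[(267.8,105),(272.3,130),(275.7,150),(278.6,170),(282,190),(285.5,210),(288.7,230)],.037)
L("heelbot",[(277.3,130),(281,150),(284,170),(287,190),(290.5,210),(293.5,230)],.009)
L("bladeL",[(279.9,130),(282.3,140),(284.8,150),(289.7,170),(294.6,190),(297.2,200),(299.4,210),(302,220),(304.2,230)],.0155)
L("guide",[(85/1.25,328/1.25),(336/1.25,326/1.25)],.017)
L("stockT",[(70/1.25,333/1.25),(375/1.25,331/1.25)],.019)
E
```

```text
heeltop angle deg from +y (ccw+): 8.16 x at y=190,220,240: [np.float64(568.6), np.float64(564.3), np.float64(561.5)] resid [-0.09  0.08  0.12 -0.08 -0.05  0.04 -0.02] y [249. 238. 229. 220. 210. 200. 190.]
heelbot angle deg from +y (ccw+): 8.09 x at y=190,220,240: [np.float64(568.3), np.float64(564.1), np.float64(561.2)] resid [-0.12  0.15  0.03 -0.09  0.07 -0.05] y [237. 227. 216. 205. 194. 182.]
bladeL angle deg from +y (ccw+): 13.04 x at y=190,220,240: [np.float64(574.5), np.float64(567.5), np.float64(562.9)] resid [-0.01 -0.03 -0.    0.01  0.01  0.1  -0.04  0.05 -0.09] y [238. 233. 227. 217. 206. 201. 195. 189. 184.]
guide angle deg from +y (ccw+): -89.27 x at y=190,220,240: [np.float64(2478.1), np.float64(4831.5), np.float64(6400.5)] resid [-0. -0.] y [164. 165.]
stockT angle deg from +y (ccw+): -89.37 x at y=190,220,240: [np.float64(2932.6), np.float64(5641.8), np.float64(7448.0)] resid [-0. -0.] y [162. 164.]
```

Measurement: the heel is at 8.1° but the blade is at 13.0° (world). Its tip touches, but the hinge end is about 5 mm off the face, so it isn't flat yet and the earlier stall was friction. I'm regripping to push about 5 mm more before locking.

Call:
{"fn": "jog_arm", "kwargs": {
  "translation": [
    [-15,-3,8],
    [-40,-8,10],
    [-62,-12,8],
    [-72,-14,2],
    [-73,-14,-5],
    [-73,-14,-20],
    [-73,-14,-36],
    [-73,-14,-48],
    [-73,-14,-54],
    [-73,-14,-55],
    [-73,-14,-55]
  ],
  "turn": [0,0,0,0,0,0,0,0,0,0,0],
  "grip": 45
}}

```text
clock: 18.63
position: [0.5121, 0.1506, 0.0283]
ee_rot: [0.704, 0.711, 0.003, 0.008]
ft_force: [-0.1, -0.2, -0.4]
grip_width: 0.528
```

Call:
{"fn": "jog_arm", "kwargs": {
  "translation": [
    [0,0,0],
    [0,0,0],
    [0,0,0],
    [0,0,0],
    [0,0,0]
  ],
  "turn": [0,0,0,0,0],
  "grip": 10,
  "grip_force": 25
}}

```text
clock: 19.05
position: [0.5126, 0.1507, 0.029]
ee_rot: [0.704, 0.711, 0.003, 0.008]
ft_force: [0.3, -0.6, 6.7]
grip_width: 0.273
```

Call:
{"fn": "jog_arm", "kwargs": {
  "translation": [
    [-0.5,0.6,0],
    [-1,0.8,0],
    [-1.5,0.8,0],
    [-2,0.8,0],
    [-2.5,0.8,0],
    [-2.5,0.8,0]
  ],
  "turn": [0,0,0,0,0,0]
}}

```text
clock: 19.55
position: [0.5115, 0.151, 0.0296]
ee_rot: [0.704, 0.71, 0.004, 0.009]
ft_force: [6.2, -3.3, 0.9]
grip_width: 0.273
```

Call:
{"fn": "jog_arm", "kwargs": {
  "translation": [
    [-1.5,0.3,-0.5],
    [-2,0.3,-0.5],
    [-2.5,0.3,-0.5],
    [-3,0.3,-0.5],
    [-3.5,0.3,-0.5],
    [-3.5,0.3,-0.5]
  ],
  "turn": [0,0,0,0,0,0]
}}

```text
clock: 20.05
position: [0.5096, 0.1508, 0.0298]
ee_rot: [0.704, 0.71, 0.005, 0.01]
ft_force: [5.9, -3.0, 2.1]
grip_width: 0.275
```

```bash
python3 - <<'E'
from h import *
st(); print(manip.get_obs()["torque"].round(2)); p=manip.camera("wrist")
im=p["frame"]; save(p,"w8",box=(120,60,640,380),s=1.5)
E
```

```text
t 20.05 pos [509.6 150.8  29.8] jaw deg 0.48 F [ 5.9 -3.   2.1] grip 23.4
[-0.75 -0.81 -0.01]
```

View pics/w8.png

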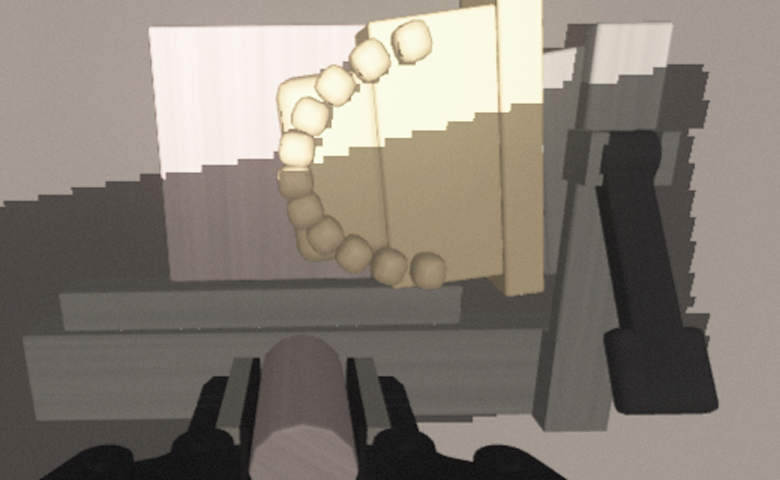

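The gauge is creeping on with the stock still along the guide (crop seam row ~330), and the gap between heel and arm is narrowing at (560,150). Continuing the push gently.

Call:
{"fn": "jog_arm", "kwargs": {
  "translation": [
    [-1.5,0.4,-0.5],
    [-2,0.4,-0.5],
    [-2.5,0.5,-0.5],
    [-3,0.5,-0.5],
    [-3.5,0.5,-0.5],
    [-3.5,0.5,-0.5]
  ],
  "turn": [0,0,0,0,0,0.1]
}}

```text
clock: 20.6
position: [0.5078, 0.1508, 0.0301]
ee_rot: [0.704, 0.71, 0.007, 0.011]
ft_force: [6.7, -2.6, 2.7]
grip_width: 0.274
```

Call:
{"fn": "jog_arm", "kwargs": {
  "translation": [
    [-1.5,0.6,-0.5],
    [-2,0.6,-0.5],
    [-2.5,0.6,-0.5],
    [-3,0.6,-0.5],
    [-3,0.6,-0.5],
    [-3,0.6,-0.5]
  ],
  "turn": [0,0,0,0,0,0.1]
}}

```text
clock: 21.1
position: [0.5076, 0.1511, 0.0306]
ee_rot: [0.704, 0.71, 0.009, 0.013]
ft_force: [11.0, -1.7, -2.1]
grip_width: 0.275
```

Call:
{"fn": "jog_arm", "kwargs": {
  "translation": [
    [0.6,0.6,0],
    [0.8,1,0],
    [0.5,1.3,0],
    [0,1.5,0],
    [-0.4,1.5,0],
    [-0.8,1.5,0],
    [-0.8,1.2,0]
  ],
  "turn": [0.1,0.2,0.2,0.2,0.2,0.2,0.2]
}}

```text
clock: 21.68
position: [0.5078, 0.1513, 0.0308]
ee_rot: [0.703, 0.711, 0.009, 0.014]
ft_force: [4.9, -4.7, -1.5]
grip_width: 0.276
```

Call:
{"fn": "jog_arm", "kwargs": {
  "translation": [
    [-0.8,0.8,0],
    [-1,0.8,0],
    [-0.3,0.4,0],
    [-0.2,0.3,0]
  ],
  "turn": [0,0,0,0]
}}

```text
clock: 22.02
position: [0.5078, 0.1511, 0.0308]
ee_rot: [0.703, 0.711, 0.009, 0.014]
ft_force: [2.3, -4.0, 0.2]
grip_width: 0.273
```

Call:
{"fn": "jog_arm", "kwargs": {
  "translation": [
    [0,0,0],
    [0,0,0],
    [0,0,0],
    [0,0,10],
    [0,0,30],
    [0,0,50],
    [15,3,62],
    [40,8,65],
    [62,12,65],
    [75,14,60],
    [77,14,54],
    [77,14,54]
  ],
  "turn": [0,0,0,0,0,0,0,0,0,0,0,0],
  "grip": 45
}}

```text
clock: 23.02
position: [0.5843, 0.1649, 0.0838]
ee_rot: [0.703, 0.711, 0.008, 0.014]
ft_force: [-1.5, -0.9, -0.3]
grip_width: 0.527
```

```bash
cat > meas.py <<'E'
from h import *; import pickle
st(); p=manip.camera("wrist"); pickle.dump({k:p[k] for k in("frame","mtx","pose")},open("w9.pkl","wb"))
pins(p,["handle","lever_pad","stock_edge","blade_face","heel"],1)
f=p["frame"].astype(int)
for r in (125,140,150,160,170,180,190,200,210,220,230):
    print(r,[int(x) for x in f[r-1:r+2,255:325].mean((0,2))])
g=f.mean(2)
for c in (90,120,150,180,200,220,240,260):
    print(c,[int(x) for x in g[240:285,c-3:c+4].mean(1)])
E
python3 meas.py
```

```text
t 23.02 pos [584.3 164.9  83.8] jaw deg 0.69 F [-1.5 -0.9 -0.3] grip 45.0
handle [168.3 306.7] 0.82 [0.5071 0.151  0.045 ]
lever_pad [318.3 278.5] 0.79 [0.5832 0.175  0.065 ]
stock_edge [188.7 259.3] 0.69 [0.5084 0.1639 0.01  ]
blade_face [286.8 186.5] 0.84 [0.5667 0.2073 0.0105]
heel [281.5 170.9] 0.78 [0.5642 0.2164 0.015 ]
125 [253, 253, 253, 253, 253, 253, 253, 253, 253, 253, 253, 253, 253, 253, 252, 244, 188, 129, 127, 127, 118, 127, 144, 150, 150, 148, 147, 146, 144, 144, 229, 242, 243, 243, 239, 212, 138, 106, 110, 111, 169, 189, 186, 146, 122, 120, 119, 206, 239, 245, 246, 246, 246, 246, 245, 245, 244, 243, 243, 245, 245, 244, 243, 242, 243, 244, 244, 245, 244, 243]
140 [253, 253, 253, 253, 253, 253, 253, 253, 253, 253, 253, 253, 253, 253, 253, 253, 253, 249, 222, 155, 126, 126, 126, 125, 135, 146, 148, 147, 147, 144, 231, 244, 242, 242, 239, 235, 244, 247, 247, 247, 247, 246, 246, 246, 246, 246, 245, 224, 229, 243, 245, 246, 246, 246, 245, 244, 244, 243, 243, 244, 245, 245, 243, 242, 242, 243, 243, 224, 205, 203]
150 [244, 253, 253, 253, 253, 253, 253, 253, 253, 253, 253, 25
[... 4084 characters left out ...]
 100, 100, 102, 100]
220 [158, 156, 152, 132, 120, 127, 128, 127, 128, 126, 125, 125, 123, 124, 123, 123, 122, 120, 121, 122, 124, 126, 121, 102, 95, 105, 122, 124, 125, 127, 126, 125, 126, 126, 127, 128, 127, 128, 129, 130, 127, 126, 124, 122, 123]
240 [138, 97, 97, 106, 127, 130, 128, 127, 127, 124, 125, 124, 124, 122, 122, 122, 122, 121, 121, 122, 125, 125, 113, 91, 98, 115, 122, 123, 125, 125, 125, 126, 126, 125, 126, 127, 128, 128, 129, 127, 127, 124, 123, 122, 123]
260 [94, 94, 99, 110, 127, 127, 128, 126, 126, 125, 122, 122, 123, 121, 122, 121, 121, 121, 122, 122, 124, 121, 108, 95, 99, 120, 121, 124, 124, 123, 124, 125, 126, 125, 125, 125, 127, 128, 127, 126, 125, 123, 122, 122, 124]
```

```bash
python3 - <<'E'
from h import *; import pickle
p=pickle.load(open("w9.pkl","rb"))
def L(n,pts,z):
    q=np.array([ray(p,t,z)[:2]*1e3 for t in pts]); m,b=np.polyfit(q[:,1],q[:,0],1)
    print(n,"deg",round(-np.degrees(np.arctan(m)),2),[round(m*y+b,1) for y in(190,220,240)])
R=(140,150,160,170,180,190,200,210,220,230)
L("heel",list(zip((273.6,275.3,277,278.5,280,281.8,283.2,285,286.9,288.2),R)),.037)
L("blade",list(zip((279,280.5,282,283.7,285.5,287.3,288.3,290.3,292,293.3),R)),.0155)
q=[ray(p,t,.019) for t in((90,267.6),(150,266.4),(200,265.4),(260,264.4))]; print("stock",np.degrees(np.polyfit([a[0] for a in q],[a[1] for a in q],1)[0]))
q=[ray(p,t,.017) for t in((90,264.9),(150,264),(200,262.9),(260,262))]; print("guide",np.degrees(np.polyfit([a[0] for a in q],[a[1] for a in q],1)[0]),q[0],q[-1])
E
```

```text
heel deg 8.05 [np.float64(568.5), np.float64(564.3), np.float64(561.4)]
blade deg 8.21 [np.float64(569.4), np.float64(565.0), np.float64(562.2)]
stock 1.143155612534313
guide 1.0642182742964716 [0.45510792 0.16309678 0.017     ] [0.55101207 0.16483742 0.017     ]
```

The blade is now at 8.2° against the heel's 8.05°, and stock and guide are parallel (1.14° vs 1.06°). It's seated, so I'll press the lever.

Call:
{"fn": "jog_arm", "kwargs": {
  "translation": [
    [-1,0,0],
    [-2,0,0],
    [-2,0,0],
    [-2,0,0],
    [-2,0,0],
    [-2,0,0],
    [-2,0,-5],
    [-2,0,-10],
    [-2,0,-15],
    [-2,0,-19],
    [-2,0,-22],
    [-2,0,-24]
  ],
  "turn": [0,0,0,0,0,0,0,0,0,0,0,0],
  "grip": 0
}}

```text
clock: 24.32
position: [0.5828, 0.1634, 0.0611]
ee_rot: [0.703, 0.711, 0.009, 0.015]
ft_force: [-0.9, -5.2, 7.3]
grip_width: 0.004
```

Call:
{"fn": "jog_arm", "kwargs": {
  "translation": [
    [0,0,-2],
    [0,0,-4],
    [0,0,-6],
    [0,0,-8],
    [0,0,-10],
    [0,0,-12],
    [0,0,-14],
    [0,0,-16],
    [0,0,-17],
    [0,0,-18],
    [0,0,-18]
  ],
  "turn": [0,0,0,0,0,0,0,0,0,0,0]
}}

```text
clock: 25.23
position: [0.5829, 0.1634, 0.0429]
ee_rot: [0.703, 0.711, 0.009, 0.015]
ft_force: [1.2, -2.1, 2.5]
grip_width: 0.003
```

Call:
{"fn": "jog_arm", "kwargs": {
  "translation": [
    [0,0,-1.5],
    [0,0,-3],
    [0,0,-4.5],
    [0,0,-6],
    [0,0,-7],
    [0,0,-7]
  ],
  "turn": [0,0,0,0,0,0]
}}

```text
clock: 25.73
position: [0.5831, 0.1632, 0.0365]
ee_rot: [0.703, 0.711, 0.009, 0.015]
ft_force: [-1.9, -4.7, 10.6]
grip_width: 0.004
```

Call:
{"fn": "jog_arm", "kwargs": {
  "translation": [
    [0,0,-1.5],
    [0,0,-2.5],
    [0,0,-3.5],
    [0,0,-3.5]
  ],
  "turn": [0,0,0,0]
}}

```text
clock: 26.07
position: [0.5837, 0.1632, 0.0353]
ee_rot: [0.703, 0.711, 0.01, 0.015]
ft_force: [-9.9, -5.4, 29.4]
grip_width: 0.003
```

Call:
{"fn": "jog_arm", "kwargs": {
  "translation": [
    [0,0,5],
    [0,0,15],
    [0,0,30],
    [0,0,45],
    [0,0,47],
    [0,0,47]
  ],
  "turn": [0,0,0,0,0,0]
}}

```text
clock: 26.57
position: [0.5839, 0.1641, 0.0828]
ee_rot: [0.703, 0.711, 0.011, 0.015]
ft_force: [-0.3, 0.5, 0.3]
grip_width: -0.002
```

```bash
cat > meas2.py <<'E'
from h import *; import pickle
st(); p=manip.camera("wrist"); pickle.dump({k:p[k] for k in("frame","mtx","pose")},open("w10.pkl","wb"))
f=p["frame"].astype(float); g=f.mean(2)
def edges(v,lo,n=2):
    d=np.gradient(cv2.GaussianBlur(v[None],(1,1) if 0 else (3,1),0)[0]); return d
R=range(150,231,10)
for r in R: print(r,[int(x) for x in g[r-1:r+2,262:312].mean(0)])
print("lever col profile"); 
for c in (310,318,326): print(c,[int(x) for x in g[180:330:3,c-2:c+3].mean(1)])
E
python3 meas2.py
python3 - <<'E'
import sys; sys.path.insert(0,'.')
E
```

```text
t 26.57 pos [583.9 164.1  82.8] jaw deg 0.62 F [-0.3  0.5  0.3] grip -0.2
150 [253, 253, 253, 253, 253, 253, 253, 253, 253, 253, 253, 253, 247, 207, 143, 124, 123, 115, 123, 142, 145, 144, 142, 140, 141, 142, 142, 140, 139, 133, 135, 141, 142, 140, 142, 143, 139, 139, 139, 139, 126, 127, 137, 137, 138, 140, 138, 137, 139, 137]
160 [180, 180, 179, 180, 179, 179, 181, 181, 179, 179, 179, 179, 178, 175, 165, 138, 121, 121, 120, 116, 126, 138, 143, 141, 141, 138, 138, 140, 136, 137, 135, 132, 136, 139, 141, 138, 140, 136, 137, 138, 124, 121, 132, 138, 139, 136, 139, 136, 136, 133]
170 [177, 178, 177, 178, 178, 179, 178, 178, 177, 176, 176, 175, 176, 176, 177, 170, 158, 127, 117, 116, 116, 120, 132, 138, 138, 138, 139, 137, 138, 134, 136, 133, 129, 135, 134, 136, 134, 137, 135, 137, 135, 111, 81, 71, 68, 68, 68, 68, 66, 68]
180 [173, 174, 176, 175, 175, 174, 175, 176, 176, 174, 174, 174, 176, 175, 177, 175, 175, 164, 141, 122, 114, 116, 106, 117, 132, 135, 136, 135, 136, 134, 132, 130, 130, 133, 133, 135, 133, 132, 133, 109, 80, 70, 68, 70, 68, 69, 69, 68, 66, 68]
190 [151, 168, 171, 173,
[... 1153 characters left out ...]
 122, 122, 121, 121, 116, 104, 71, 54, 55, 57, 56, 56, 56]
lever col profile
310 [68, 63, 58, 56, 62, 61, 61, 61, 60, 59, 59, 58, 58, 57, 57, 56, 57, 56, 55, 54, 55, 53, 55, 54, 54, 53, 55, 54, 54, 54, 55, 53, 54, 55, 56, 54, 55, 122, 123, 120, 94, 94, 93, 95, 94, 95, 94, 95, 94, 94]
318 [65, 62, 58, 52, 61, 60, 60, 60, 59, 57, 57, 57, 56, 56, 56, 56, 55, 56, 55, 56, 56, 54, 56, 54, 54, 54, 54, 54, 55, 53, 54, 54, 55, 54, 56, 54, 59, 125, 124, 118, 62, 57, 58, 58, 54, 55, 56, 55, 51, 50]
326 [66, 61, 57, 55, 89, 89, 84, 83, 83, 84, 84, 83, 83, 83, 84, 82, 81, 79, 78, 78, 79, 79, 79, 78, 79, 74, 51, 54, 54, 56, 55, 54, 54, 56, 55, 54, 63, 122, 121, 117, 67, 61, 60, 61, 58, 58, 58, 58, 54, 53]
```

```bash
python3 - <<'E'
from h import *; import pickle
p=pickle.load(open("w10.pkl","rb"))
print("edge if down",ray(p,(318,290),.037),"if up",ray(p,(318,290),.065)); p9=pickle.load(open("w9.pkl","rb"))
for n,q in(("now",p),("before",p9)):
    g=q["frame"].mean(2)[240:330,314:322].mean(1); k=np.where(g>100)[0]; print(n,k[:1]+240)
R=(150,160,170,180,190,200,210,220,230)
def L(n,pts,z):
    q=np.array([ray(p,t,z)[:2]*1e3 for t in pts]); m,b=np.polyfit(q[:,1],q[:,0],1)
    print(n,"deg",round(-np.degrees(np.arctan(m)),2),[round(m*y+b,1) for y in(190,220,240)])
L("heel",list(zip((275.3,276.8,278.6,280.2,281.7,283.5,285.2,286.8,288.3),R)),.037)
L("blade",list(zip((280.3,282,283.6,285.2,286.9,288.4,290.2,292,293.3),R)),.0155)
E
```

```text
edge if down [0.58370321 0.15620123 0.037     ] if up [0.58285099 0.16904955 0.065     ]
now [290]
before [300]
heel deg 8.08 [np.float64(568.4), np.float64(564.2), np.float64(561.3)]
blade deg 8.3 [np.float64(569.3), np.float64(564.9), np.float64(562.0)]
```

The lever is down (stop felt at z≈35, pad edge moved as expected), and blade 8.3° still matches heel 8.1°. Regripping for the carry.

Call:
{"fn": "jog_arm", "kwargs": {
  "translation": [
    [-15,-3,8],
    [-40,-8,10],
    [-64,-12,8],
    [-75,-13.5,2],
    [-76,-13.5,-5],
    [-76,-13.5,-20],
    [-76,-13.5,-36],
    [-76,-13.5,-48],
    [-76,-13.5,-53],
    [-76,-13.5,-54],
    [-76,-13.5,-54]
  ],
  "turn": [0,0,0,0,0,0,0,0,0,0,0],
  "grip": 45
}}

```text
clock: 27.53
position: [0.5075, 0.1502, 0.0276]
ee_rot: [0.703, 0.711, 0.009, 0.014]
ft_force: [0.2, -0.4, -0.4]
grip_width: 0.528
```

Call:
{"fn": "jog_arm", "kwargs": {
  "translation": [
    [0,0,0],
    [0,0,0],
    [0,0,0],
    [0,0,0],
    [0,0,0],
    [0,0,0]
  ],
  "turn": [0,0,0,0,0,0],
  "grip": 10,
  "grip_force": 60
}}

```text
clock: 28.03
position: [0.5085, 0.1505, 0.0288]
ee_rot: [0.703, 0.711, 0.011, 0.015]
ft_force: [2.9, -0.6, 4.2]
grip_width: 0.266
```

Call:
{"fn": "jog_arm", "kwargs": {
  "translation": [
    [2,-1,1],
    [6,-3,2],
    [12,-6,4],
    [20,-12,10],
    [26,-20,20],
    [32,-30,35],
    [35,-40,50],
    [38,-55,65],
    [40,-75,75],
    [42,-95,78],
    [42,-110,78],
    [42,-115,78]
  ],
  "turn": [0,0,0,0,0,0,0,0,0,0,0,0]
}}

```text
clock: 29.03
position: [0.5512, 0.0312, 0.108]
ee_rot: [0.705, 0.709, 0.011, 0.016]
ft_force: [-0.6, -0.5, -4.9]
grip_width: 0.265
```

Call:
{"fn": "jog_arm", "kwargs": {
  "translation": [
    [2,-20,0],
    [4,-45,0],
    [7,-75,0],
    [10,-108,0],
    [14,-140,0],
    [18,-170,0],
    [21,-200,0],
    [24,-228,0],
    [26,-250,0],
    [27,-265,0],
    [27,-270,0],
    [27,-270,0]
  ],
  "turn": [0,0,0,0,0,0,0,0,0,0,0,0]
}}

```text
clock: 30.03
position: [0.5778, -0.2406, 0.1082]
ee_rot: [0.706, 0.708, 0.01, 0.016]
ft_force: [1.4, -0.6, -4.7]
grip_width: 0.269
```

```bash
python3 - <<'E'
from h import *; import pickle
st(); dz=manip.get_obs()["position"][2]-.0285; print(dz)
p=manip.camera("wrist"); pickle.dump({k:p[k] for k in("frame","mtx","pose")},open("w11.pkl","wb"))
for k in("handle","lever_pad","stock_edge","blade_face"): Z[k]+=dz
pins(p,["handle","lever_pad","stock_edge","blade_face","trimmer","fence","fence_face"],2)
save(p,"w11",s=1.25)
E
```

```text
t 30.03 pos [ 577.8 -240.6  108.2] jaw deg 0.2 F [ 1.4 -0.6 -4.7] grip 23.0
0.07965450514339793
handle [318.5 343.1] 0.95 [ 0.576  -0.2414  0.1247]
lever_pad [516.  295.9] 0.71 [ 0.6358 -0.2134  0.1447]
stock_edge [321.3 273.8] 0.9 [ 0.5783 -0.2281  0.0897]
stock_edge [514.1 296. ] 0.31 [ 0.6682 -0.2403  0.0897]
blade_face [459.9 173.8] 0.78 [ 0.6358 -0.1837  0.0902]
fence [335.8 130. ] 0.73 [ 0.5901 -0.1686  0.003 ]
fence_face [355.5 134.2] 0.76 [ 0.601  -0.1706  0.014 ]
```

```bash
python3 - <<'E'
from h import *; import pickle
p=pickle.load(open("w11.pkl","rb")); g=p["frame"].mean(2).astype(np.float32)
def prof(P): 
    u=np.array([proj(p,x) for x in P],np.float32); return [int(v) for v in cv2.remap(g,u[:,0:1],u[:,1:2],cv2.INTER_LINEAR)[:,0]]
for x in (.50,.53,.56,.58): print(x,"y -225..-185 step1",prof([(x,y/1e3,.017) for y in range(-225,-185)]))
print("x 465..600 step2",prof([(x/1e3,-.203,.017) for x in range(465,605,2)]))
for y in (-.19,-.18,-.17,-.16,-.15,-.14,-.135): print("fence y",y,"x 580..625",prof([(x/1e3,y,.020) for x in range(580,626)]))
print(proj(p,(.53,-.209,.017)))
E
```

```text
0.5 y -225..-185 step1 [210, 208, 210, 209, 212, 210, 210, 209, 209, 210, 209, 208, 211, 210, 198, 244, 251, 250, 249, 249, 250, 250, 251, 251, 251, 251, 200, 118, 119, 221, 226, 225, 227, 228, 227, 227, 227, 228, 227, 227]
0.53 y -225..-185 step1 [114, 112, 115, 114, 113, 114, 116, 170, 209, 210, 210, 208, 208, 208, 209, 214, 249, 250, 249, 248, 249, 249, 251, 251, 251, 251, 246, 155, 113, 213, 226, 229, 229, 229, 228, 228, 228, 228, 227, 228]
0.56 y -225..-185 step1 [106, 108, 109, 107, 110, 109, 108, 110, 109, 109, 110, 109, 109, 107, 110, 106, 229, 249, 248, 247, 248, 248, 249, 250, 250, 251, 251, 212, 113, 104, 156, 224, 223, 223, 224, 224, 160, 152, 129, 119]
0.58 y -225..-185 step1 [105, 106, 103, 105, 104, 104, 107, 104, 105, 105, 106, 106, 107, 106, 106, 110, 112, 141, 141, 140, 130, 159, 160, 148, 142, 134, 144, 149, 116, 106, 105, 105, 104, 105, 106, 106, 103, 104, 103, 103]
x 465..600 step2 [210, 209, 209, 209, 209, 211, 224, 251, 251, 251, 251, 251, 251, 251, 251, 251, 251, 251, 251, 251, 251, 251, 251, 251, 251, 251, 251, 250, 251, 250, 250, 250, 251, 251, 251, 250, 250
[... 1241 characters left out ...]
01, 102, 100, 105, 129, 165, 170, 169, 173, 172, 169, 163, 160, 162, 134, 101, 102, 99, 101, 103, 101, 102, 100, 103, 102, 101, 103, 101, 103, 101, 100, 102, 101]
fence y -0.14 x 580..625 [99, 101, 100, 101, 100, 100, 100, 102, 104, 101, 101, 100, 100, 102, 101, 101, 102, 100, 102, 103, 114, 156, 170, 170, 174, 173, 171, 168, 163, 164, 155, 107, 101, 101, 100, 101, 101, 101, 101, 100, 101, 101, 102, 104, 101, 101]
fence y -0.135 x 580..625 [100, 102, 102, 103, 101, 101, 99, 101, 100, 103, 100, 102, 100, 102, 102, 101, 101, 101, 101, 101, 100, 107, 127, 167, 170, 171, 176, 176, 169, 161, 145, 119, 97, 103, 104, 102, 101, 103, 102, 102, 101, 101, 102, 103, 102, 104]
[237.57517823 199.81449305]
```

Call:
{"fn": "jog_arm", "kwargs": {
  "translation": [
    [0,1,-15],
    [0,2,-38],
    [0,3,-58],
    [0,4,-70],
    [0,4,-75],
    [0,4,-77],
    [0,4,-78],
    [0,4,-78]
  ],
  "turn": [0.2,0.4,0.6,0.8,0.8,0.8,0.8,0.8]
}}

```text
clock: 31.1
position: [0.5791, -0.2343, 0.0311]
ee_rot: [0.7, 0.714, 0.011, 0.016]
ft_force: [0.6, 0.0, -4.4]
grip_width: 0.264
```

Call:
{"fn": "jog_arm", "kwargs": {
  "translation": [
    [0,2,-0.5],
    [0,5,-1],
    [0,8,-1],
    [0,10,-1],
    [0,12,-1],
    [0,13,-1],
    [0,13,-1]
  ],
  "turn": [0,0,0,0,0,0,0]
}}

```text
clock: 31.68
position: [0.5792, -0.2219, 0.0303]
ee_rot: [0.7, 0.714, 0.011, 0.017]
ft_force: [-0.2, -2.8, -4.8]
grip_width: 0.266
```

Call:
{"fn": "jog_arm", "kwargs": {
  "translation": [
    [0,-0.5,-1],
    [0,-0.5,-1.5],
    [0,0,-2],
    [0,0.5,-2.2],
    [0,1,-2.2],
    [0,1.3,-2.2]
  ],
  "turn": [0,0,0,0,0,0]
}}

```text
clock: 32.18
position: [0.5797, -0.2218, 0.0293]
ee_rot: [0.7, 0.714, 0.011, 0.018]
ft_force: [-0.2, -3.4, 6.3]
grip_width: 0.265
```

```bash
cat > seam.py <<'E'
from h import *
import sys
st(); p=manip.camera("wrist"); g=p["frame"].mean(2)
xs,gd=[],[]
for c in (150,170,190,210,230,250,350,370,390,410,430,450):
    v=g[255:300,c-3:c+4].mean(1); print(c,[int(x) for x in v])
save(p,sys.argv[1],s=1.25)
E
python3 seam.py s1
```

```text
t 32.18 pos [ 579.7 -221.8   29.3] jaw deg 1.16 F [-0.2 -3.4  6.3] grip 22.6
150 [179, 236, 245, 247, 247, 247, 247, 247, 247, 247, 247, 246, 245, 245, 245, 244, 244, 244, 244, 244, 245, 245, 246, 246, 245, 232, 151, 124, 122, 155, 217, 237, 246, 247, 248, 248, 247, 246, 246, 247, 248, 248, 248, 248, 247]
170 [195, 238, 246, 248, 247, 247, 247, 247, 247, 247, 247, 246, 246, 245, 245, 244, 244, 244, 244, 244, 245, 245, 246, 247, 245, 219, 123, 123, 133, 181, 229, 241, 247, 248, 249, 248, 247, 246, 247, 248, 248, 248, 248, 247, 247]
190 [224, 242, 248, 247, 247, 247, 247, 247, 246, 246, 246, 246, 245, 245, 244, 244, 243, 244, 243, 243, 245, 245, 246, 246, 241, 187, 124, 122, 135, 190, 234, 244, 247, 248, 248, 247, 246, 246, 247, 248, 249, 248, 247, 247, 247]
210 [233, 244, 248, 247, 247, 247, 247, 247, 246, 242, 217, 224, 224, 223, 223, 222, 222, 222, 222, 223, 223, 224, 225, 225, 214, 153, 120, 119, 141, 181, 192, 197, 199, 201, 200, 199, 204, 212, 214, 215, 214, 214, 213, 214, 214]
230 [237, 245, 247, 247, 247, 243, 203, 202, 199, 182, 144, 144, 143, 142, 144, 142, 141, 141, 141, 141
[... 969 characters left out ...]
 136, 138, 138, 139, 138, 140, 140, 141, 140, 139]
410 [98, 98, 98, 97, 98, 98, 99, 98, 98, 99, 98, 98, 98, 102, 104, 103, 103, 103, 102, 104, 103, 104, 103, 101, 107, 127, 131, 133, 134, 135, 137, 135, 138, 137, 137, 136, 137, 138, 138, 138, 139, 140, 141, 140, 139]
430 [98, 97, 98, 98, 98, 97, 99, 99, 98, 98, 98, 99, 99, 101, 102, 103, 102, 102, 102, 102, 101, 101, 102, 103, 116, 131, 132, 133, 135, 135, 135, 137, 137, 136, 136, 137, 137, 137, 138, 138, 139, 139, 139, 139, 137]
450 [98, 97, 98, 96, 99, 97, 98, 97, 98, 97, 98, 97, 98, 101, 102, 103, 100, 102, 102, 102, 101, 101, 99, 103, 120, 130, 131, 133, 135, 134, 135, 135, 136, 136, 135, 137, 136, 137, 137, 139, 139, 138, 139, 139, 137]
```

Call:
{"fn": "jog_arm", "kwargs": {
  "translation": [
    [0,0.8,0],
    [-2,1.2,0],
    [-5,1.2,0],
    [-8,1.1,0],
    [-11,1,0],
    [-13,1,0],
    [-14,1,0],
    [-14,1,0]
  ],
  "turn": [0,0,0,0,0,0,0,0],
  "grip_force": 30
}}

```text
clock: 32.9
position: [0.5674, -0.222, 0.0305]
ee_rot: [0.7, 0.714, 0.012, 0.02]
ft_force: [3.3, -4.7, 1.2]
grip_width: 0.267
```

Call:
{"fn": "jog_arm", "kwargs": {
  "translation": [
    [-2,1,0],
    [-4,1,0],
    [-6,1,0],
    [-8,1,0],
    [-9,1,0],
    [-9,1,0]
  ],
  "turn": [0,0,0,0,0,0]
}}

```text
clock: 33.4
position: [0.5591, -0.222, 0.0309]
ee_rot: [0.7, 0.713, 0.012, 0.021]
ft_force: [3.5, -4.6, -2.5]
grip_width: 0.263
```

```bash
cat > fen.py <<'E'
from h import *; import pickle,sys
st(); p=manip.camera("wrist"); pickle.dump({k:p[k] for k in("frame","mtx","pose")},open(sys.argv[1]+".pkl","wb"))
f=p["frame"]; g=f.mean(2)
pins(p,["blade_face","fence","fence_face","handle","stock_edge"],1)
print("fence px",[proj(p,(.602,-.168,.02)).round(0)])
for r in range(90,240,15): print(r,"360:500 step2",[int(x) for x in g[r-1:r+2,360:500:2].mean(0)])
for c in (120,140,160,180,200,230,250,370,410): 
    v=g[272:292,c-3:c+4].mean(1); print(c,[int(x) for x in v])
save(p,sys.argv[1],s=1.25)
E
python3 fen.py f1
```

```text
t 33.4 pos [ 559.1 -222.    30.9] jaw deg 1.08 F [ 3.5 -4.6 -2.5] grip 22.5
blade_face [459.9 175.1] 0.83 [ 0.6177 -0.1653  0.0105]
fence [389.2 181.7] 0.81 [ 0.5894 -0.1696  0.003 ]
fence_face [420.8 190.8] 0.56 [ 0.6005 -0.1715  0.014 ]
handle [319.4 338.6] 0.95 [ 0.5576 -0.2224  0.045 ]
stock_edge [320.6 275.8] 0.74 [ 0.5594 -0.2116  0.01  ]
fence px [array([430., 185.])]
90 360:500 step2 [115, 96, 96, 97, 99, 99, 96, 96, 97, 98, 95, 96, 98, 98, 97, 97, 97, 97, 96, 97, 99, 97, 97, 97, 98, 98, 98, 96, 98, 98, 96, 98, 99, 96, 97, 98, 99, 99, 102, 103, 105, 116, 122, 107, 100, 97, 99, 99, 95, 85, 87, 88, 93, 126, 144, 144, 139, 142, 136, 135, 133, 135, 180, 101, 100, 101, 100, 101, 102, 102]
105 360:500 step2 [112, 89, 97, 99, 97, 95, 98, 98, 99, 97, 96, 96, 98, 99, 96, 98, 97, 98, 99, 97, 98, 98, 99, 98, 98, 97, 98, 97, 98, 97, 99, 98, 98, 97, 106, 110, 109, 110, 141, 156, 158, 158, 160, 164, 165, 162, 160, 155, 153, 152, 152, 114, 93, 125, 141, 143, 140, 135, 136, 134, 134, 128, 139, 140, 141, 137, 138, 140, 140, 139]
120 360:500 step2 [109, 98, 99, 98, 97, 97, 99, 95, 97, 98, 97, 
[... 2828 characters left out ...]
 247, 237, 128, 121, 132, 180, 228, 241, 247, 248, 248, 248, 246, 245]
180 [244, 244, 245, 245, 246, 246, 246, 230, 122, 120, 136, 193, 232, 242, 246, 248, 248, 247, 246, 245]
200 [243, 244, 244, 245, 246, 247, 244, 216, 121, 119, 129, 186, 235, 244, 247, 248, 248, 247, 246, 246]
230 [141, 141, 142, 143, 145, 144, 134, 118, 115, 114, 123, 140, 142, 144, 147, 149, 148, 145, 144, 144]
250 [137, 139, 141, 141, 142, 139, 123, 112, 113, 113, 123, 138, 139, 141, 143, 146, 145, 142, 141, 143]
370 [134, 135, 135, 128, 108, 103, 104, 102, 104, 121, 132, 133, 135, 138, 138, 139, 136, 138, 138, 139]
410 [104, 103, 103, 103, 104, 104, 103, 100, 109, 129, 132, 133, 133, 135, 136, 136, 136, 137, 136, 137]
```

Call:
{"fn": "jog_arm", "kwargs": {
  "translation": [
    [0,0.3,-1],
    [-1,0.7,-1.8],
    [-2.5,0.9,-2],
    [-4,0.9,-2],
    [-5.5,0.9,-2],
    [-7,0.9,-2],
    [-8.5,0.9,-2],
    [-10,0.9,-2],
    [-11,0.9,-2],
    [-11,0.9,-2]
  ],
  "turn": [0,0,0,0,0,0,0,0,0,0]
}}

```text
clock: 34.53
position: [0.5515, -0.2222, 0.031]
ee_rot: [0.7, 0.713, 0.014, 0.025]
ft_force: [7.7, -4.7, 5.8]
grip_width: 0.269
```

Call:
{"fn": "jog_arm", "kwargs": {
  "translation": [
    [-2,0.7,0],
    [-3,0.8,0],
    [-4,0.8,0],
    [-5,0.8,0],
    [-6,0.8,0],
    [-7,0.8,0],
    [-7,0.8,0]
  ],
  "turn": [0,0,0,0,0,0,0]
}}

```text
clock: 35.12
position: [0.5459, -0.2222, 0.0317]
ee_rot: [0.7, 0.713, 0.014, 0.027]
ft_force: [4.9, -5.3, -0.8]
grip_width: 0.265
```

```bash
python3 fen.py f2
```

```text
t 35.12 pos [ 545.9 -222.2   31.7] jaw deg 1.08 F [ 4.9 -5.3 -0.8] grip 22.7
blade_face [461.7 175.2] 0.84 [ 0.606  -0.1657  0.0105]
fence [422.9 178.2] 0.87 [ 0.5917 -0.1683  0.003 ]
fence_face [449.  180.9] 0.92 [ 0.5994 -0.1677  0.014 ]
handle [317.7 341. ] 0.65 [ 0.5436 -0.2241  0.045 ]
stock_edge [321.2 273.9] 0.93 [ 0.5467 -0.2112  0.01  ]
fence px [array([461., 184.])]
90 360:500 step2 [110, 111, 110, 110, 110, 111, 112, 111, 111, 111, 113, 112, 112, 111, 112, 112, 111, 91, 97, 97, 95, 97, 98, 98, 96, 97, 98, 97, 99, 97, 96, 98, 98, 98, 98, 99, 103, 104, 104, 103, 133, 155, 158, 159, 161, 165, 163, 160, 160, 157, 155, 153, 142, 123, 143, 145, 142, 140, 138, 137, 135, 135, 133, 103, 101, 103, 103, 102, 102, 100]
105 360:500 step2 [108, 110, 111, 110, 111, 110, 108, 111, 110, 108, 112, 111, 112, 113, 113, 111, 107, 93, 96, 98, 96, 97, 98, 96, 97, 98, 98, 97, 98, 97, 94, 97, 97, 101, 99, 102, 105, 105, 105, 111, 147, 158, 158, 158, 162, 163, 161, 158, 155, 153, 153, 152, 101, 120, 141, 146, 141, 138, 136, 133, 133, 128, 139, 139, 141, 140, 139, 140, 139, 139]
120 360:500 step2 [1
[... 2975 characters left out ...]
 192, 182, 125, 119, 133, 187, 231, 242, 246, 248, 249, 248, 247, 246]
180 [245, 245, 246, 246, 247, 247, 246, 231, 122, 119, 138, 197, 233, 244, 247, 248, 249, 247, 246, 246]
200 [245, 245, 246, 246, 247, 248, 244, 208, 122, 119, 142, 205, 236, 246, 247, 248, 248, 247, 246, 246]
230 [140, 142, 144, 144, 145, 142, 128, 116, 117, 116, 125, 141, 143, 144, 146, 149, 148, 146, 144, 145]
250 [138, 139, 141, 142, 143, 136, 116, 113, 112, 112, 125, 140, 140, 143, 145, 145, 144, 143, 143, 143]
370 [135, 137, 131, 112, 104, 104, 104, 104, 107, 122, 133, 134, 135, 137, 137, 138, 138, 137, 138, 139]
410 [137, 130, 113, 103, 105, 103, 103, 101, 107, 126, 132, 134, 134, 136, 137, 136, 138, 136, 138, 138]
```

Call:
{"fn": "jog_arm", "kwargs": {
  "translation": [
    [-1.2,0.7,0],
    [-2,0.8,0],
    [-2.8,0.8,0],
    [-3.5,0.8,0],
    [-4,0.8,0],
    [-4,0.8,0]
  ],
  "turn": [0,0,0,0,0,0]
}}

```text
clock: 35.92
position: [0.5428, -0.2222, 0.0321]
ee_rot: [0.7, 0.713, 0.015, 0.028]
ft_force: [4.6, -3.8, -5.0]
grip_width: 0.262
```

```bash
cat > fe.py <<'E'
# subpixel fence +x top edge and blade top -x edge -> world angles, gap
from h import *; import sys
st(); p=manip.camera("wrist"); g=p["frame"].mean(2)
def cross(v,x0,T): # first rising/falling crossings
    return [round(x0+i+(T-v[i])/(v[i+1]-v[i]),1) for i in range(len(v)-1) if (v[i]-T)*(v[i+1]-T)<0]
F,B=[],[]
for r in list(range(105,160,6))+list(range(198,228,6)):
    v=g[r-1:r+2,430:475].mean(0); k=int(np.argmin(v[20:40]))+20
    l=k
    while v[l]<125 and l>0: l-=1
    m=k
    while v[m]<115 and m<43: m+=1
    fx=430+l+(v[l]-125)/(v[l]-v[l+1]); bx=430+m-(v[m]-115)/(v[m]-v[m-1]); F.append((fx,r)); B.append((bx,r))
print([(round(a[0],1),round(b[0],1)) for a,b in zip(F,B)])
def L(n,pts,z):
    q=np.array([ray(p,t,z)[:2]*1e3 for t in pts]); m,b=np.polyfit(q[:,1],q[:,0],1); res=q[:,0]-m*q[:,1]-b
    print(n,"deg",round(-np.degrees(np.arctan(m)),2),"x at -175,-155,-140",[round(m*y+b,1) for y in(-175,-155,-140)],"rms",res.std().round(2))
L("fence",F,.020); L("blade",B,.0155)
E
python3 fe.py
```

```text
t 35.92 pos [ 542.8 -222.2   32.1] jaw deg 1.06 F [ 4.6 -3.8 -5. ] grip 22.3
[(np.float64(464.7), np.float64(465.3)), (np.float64(464.1), np.float64(465.1)), (np.float64(463.9), np.float64(465.5)), (np.float64(463.6), np.float64(465.7)), (np.float64(463.7), np.float64(465.7)), (np.float64(463.7), np.float64(465.9)), (np.float64(463.6), np.float64(465.9)), (np.float64(463.6), np.float64(465.9)), (np.float64(463.5), np.float64(466.0)), (np.float64(463.7), np.float64(466.0)), (np.float64(538.2), np.float64(451.7)), (np.float64(462.9), np.float64(466.6)), (np.float64(462.8), np.float64(466.6)), (np.float64(462.8), np.float64(466.8)), (np.float64(462.6), np.float64(466.8))]
fence deg 14.58 x at -175,-155,-140 [np.float64(605.4), np.float64(600.2), np.float64(596.3)] rms 7.73
blade deg 7.3 x at -175,-155,-140 [np.float64(603.6), np.float64(601.1), np.float64(599.1)] rms 1.55
```

Call:
{"fn": "jog_arm", "kwargs": {
  "translation": [
    [-0.8,0.6,-0.7],
    [-1.4,0.8,-1.2],
    [-2,0.8,-1.5],
    [-2.4,0.8,-1.5],
    [-2.6,0.8,-1.5],
    [-2.6,0.8,-1.5]
  ],
  "turn": [0,0,0,0,0,0]
}}

```text
clock: 36.47
position: [0.5427, -0.2222, 0.0319]
ee_rot: [0.7, 0.713, 0.016, 0.031]
ft_force: [7.2, -4.8, 0.9]
grip_width: 0.263
```

```bash
sed -i 's/range(198,228,6)/range(204,228,6)/' fe.py; python3 fe.py
```

```text
t 36.47 pos [ 542.7 -222.2   31.9] jaw deg 1.06 F [ 7.2 -4.8  0.9] grip 22.5
[(np.float64(464.4), np.float64(466.0)), (np.float64(463.8), np.float64(466.2)), (np.float64(463.9), np.float64(465.4)), (np.float64(463.8), np.float64(465.1)), (np.float64(463.8), np.float64(465.1)), (np.float64(463.6), np.float64(465.3)), (np.float64(463.6), np.float64(465.4)), (np.float64(463.6), np.float64(465.5)), (np.float64(463.7), np.float64(465.6)), (np.float64(463.3), np.float64(465.7)), (np.float64(462.7), np.float64(466.0)), (np.float64(462.8), np.float64(466.1)), (np.float64(462.8), np.float64(466.2)), (np.float64(462.8), np.float64(466.3))]
fence deg 7.28 x at -175,-155,-140 [np.float64(601.0), np.float64(598.5), np.float64(596.6)] rms 0.05
blade deg 8.45 x at -175,-155,-140 [np.float64(604.3), np.float64(601.3), np.float64(599.1)] rms 0.13
```

The fence is nearly flat on the blade, but the tool's pitch has drifted and may be holding the +x end of the gauge slightly up. I'll open the grip so the gauge settles, then measure.

Call:
{"fn": "jog_arm", "kwargs": {
  "translation": [
    [0,0.4,0],
    [0,0.3,0],
    [0,0.2,0],
    [0,0,0],
    [0,0,0]
  ],
  "turn": [0,0,0,0,0],
  "grip": 40
}}

```text
clock: 36.93
position: [0.5425, -0.2219, 0.0317]
ee_rot: [0.7, 0.713, 0.016, 0.03]
ft_force: [-0.2, 0.0, 0.2]
grip_width: 0.468
```

```bash
python3 fe.py; python3 seam.py s2 | head -8
```

```text
t 36.93 pos [ 542.5 -221.9   31.7] jaw deg 1.07 F [-0.2  0.   0.2] grip 40.0
[(np.float64(455.3), np.float64(466.5)), (np.float64(490.5), np.float64(477.8)), (np.float64(457.4), np.float64(495.1)), (np.float64(459.7), np.float64(480.6)), (np.float64(475.1), np.float64(491.8)), (np.float64(463.2), np.float64(474.2)), (np.float64(453.0), np.float64(519.5)), (np.float64(477.2), np.float64(479.8)), (np.float64(inf), np.float64(475.3)), (np.float64(475.2), np.float64(520.7)), (np.float64(443.5), np.float64(494.9)), (np.float64(459.2), np.float64(478.4)), (np.float64(433.3), np.float64(468.9)), (np.float64(461.9), np.float64(468.8))]
 ** On entry to DLASCL parameter number  4 had an illegal value
 ** On entry to DLASCL parameter number  4 had an illegal value
 ** On entry to DLASCL parameter number  4 had an illegal value
 ** On entry to DLASCL parameter number  4 had an illegal value
 ** On entry to DLASCL parameter number  5 had an illegal value
 ** On entry to DLASCL parameter number  4 had an illegal value
t 36.98 pos [ 542.5 -222.    31.7] jaw deg 1.07 F [-0.8 -1.  -0.4] grip 39.9
150
[... 1660 characters left out ...]
n scalar divide
  fx=430+l+(v[l]-125)/(v[l]-v[l+1]); bx=430+m-(v[m]-115)/(v[m]-v[m-1]); F.append((fx,r)); B.append((bx,r))
h.py:8: RuntimeWarning: invalid value encountered in matmul
  d=np.linalg.inv(p["mtx"])@[px[0],px[1],1]; T=np.array(p["pose"]); d=T[:3,:3]@d; o=T[:3,3]
Traceback (most recent call last):
  File "fe.py", line 18, in <module>
    L("fence",F,.020); L("blade",B,.0155)
    ~^^^^^^^^^^^^^^^^
  File "fe.py", line 16, in L
    q=np.array([ray(p,t,z)[:2]*1e3 for t in pts]); m,b=np.polyfit(q[:,1],q[:,0],1); res=q[:,0]-m*q[:,1]-b
                                                       ~~~~~~~~~~^^^^^^^^^^^^^^^^^
numpy.linalg.LinAlgError: SVD did not converge in Linear Least Squares
```

Call:
{"fn": "jog_arm", "kwargs": {
  "translation": [
    [0,0,8],
    [0,0,25],
    [0,0,45],
    [5,0,60],
    [25,0,65],
    [45,0,65],
    [58,0,65],
    [62,0,65],
    [62,0,65]
  ],
  "turn": [0,0,0,0,0,0,0,0,0]
}}

```text
clock: 37.78
position: [0.605, -0.2219, 0.0969]
ee_rot: [0.7, 0.713, 0.016, 0.03]
ft_force: [-0.2, 1.3, -0.5]
grip_width: 0.469
```

```bash
python3 - <<'E'
from h import *; import pickle
st(); p=manip.camera("wrist"); pickle.dump({k:p[k] for k in("frame","mtx","pose")},open("t1.pkl","wb"))
save(p,"t1",box=(60,60,460,340),s=2)
pins(p,["handle","lever_pad","stock_edge","blade_face","fence","fence_face","trimmer"],1)
E
```

```text
t 37.78 pos [ 605.  -221.9   96.9] jaw deg 1.1 F [-0.2  1.3 -0.5] grip 40.0
handle [198.4 272.8] 0.62 [ 0.543  -0.2227  0.045 ]
lever_pad [336.8 242. ] 0.78 [ 0.6138 -0.1991  0.065 ]
stock_edge [210.  233.8] 0.81 [ 0.5427 -0.212   0.01  ]
blade_face [305.5 155.7] 0.76 [ 0.6002 -0.1649  0.0105]
fence [290.3 164.1] 0.85 [ 0.5914 -0.1707  0.003 ]
fence_face [306.5 163.4] 0.78 [ 0.6007 -0.1688  0.014 ]
trimmer [321.3 224.6] 0.81 [ 0.6106 -0.2081  0.003 ]
```

View pics/t1.png

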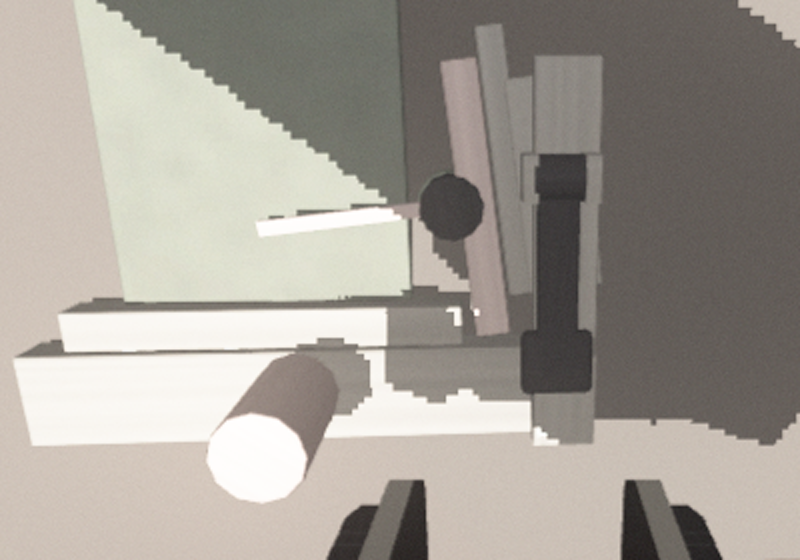

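The last view shows the lever flat, the blade (478,28)–(512,293) lying alongside the fence (460,60)–(495,335), and the stock along the guide. I'll quantify the angle between them.

```bash
python3 - <<'E'
from h import *; import pickle
p=pickle.load(open("t1.pkl","rb")); f=p["frame"].astype(int); g=f.mean(2)
for r in (92,98,104,112,120,130,140,150,160,170,180,190,200): 
    s=f[r-1:r+2,284:330].mean(0); print(r,[int(x) for x in s.mean(1)],"R-B",[int(x) for x in (s[:,0]-s[:,2])])
for c in (95,115,135,155,175,185,255,265,280): print(c,[int(x) for x in g[210:245,c-2:c+3].mean(1)])
E
```

```text
92 [156, 158, 159, 161, 164, 161, 162, 158, 156, 156, 156, 156, 155, 146, 117, 111, 128, 138, 142, 140, 139, 139, 136, 137, 135, 133, 132, 135, 132, 114, 98, 93, 95, 95, 93, 93, 93, 91, 94, 95, 94, 95, 91, 112, 133, 138] R-B [19, 19, 21, 19, 20, 19, 19, 19, 19, 19, 18, 18, 19, 18, 15, 11, 10, 9, 10, 10, 10, 8, 10, 9, 9, 8, 8, 8, 9, 8, 9, 11, 9, 11, 11, 11, 11, 8, 9, 10, 10, 10, 7, 9, 9, 9]
98 [158, 158, 159, 163, 163, 164, 162, 160, 160, 157, 153, 154, 153, 155, 144, 107, 110, 135, 144, 142, 139, 139, 136, 137, 134, 134, 133, 134, 136, 127, 108, 102, 107, 109, 109, 111, 112, 112, 115, 118, 120, 124, 102, 113, 129, 136] R-B [19, 18, 19, 20, 20, 19, 19, 19, 18, 19, 18, 18, 19, 17, 17, 12, 10, 9, 8, 9, 9, 9, 11, 9, 8, 10, 9, 8, 11, 11, 8, 10, 10, 9, 10, 10, 8, 10, 11, 10, 11, 11, 8, 9, 8, 10]
104 [156, 157, 159, 160, 163, 162, 162, 160, 159, 157, 155, 154, 153, 154, 152, 140, 105, 110, 136, 142, 142, 140, 138, 136, 135, 133, 135, 132, 130, 136, 140, 140, 140, 140, 139, 138, 136, 138, 140, 137, 136, 136, 107, 113, 131, 137] R-B [20, 20, 19, 20, 19, 20, 20, 19, 19, 20, 20, 19, 19, 19, 18,
[... 5104 characters left out ...]
 117, 148, 220, 244, 248, 247, 248, 247, 246, 246, 246, 246, 245, 244, 244, 243, 243, 244, 245, 246, 241, 186, 131, 184, 236, 245, 246, 246, 246, 245, 246, 246]
255 [102, 109, 111, 120, 147, 150, 146, 154, 153, 154, 153, 150, 151, 149, 149, 146, 147, 147, 146, 148, 150, 149, 136, 108, 117, 136, 138, 141, 141, 142, 141, 140, 141, 143, 144]
265 [106, 106, 110, 118, 142, 142, 142, 142, 140, 139, 137, 138, 136, 136, 135, 135, 134, 133, 135, 137, 137, 136, 120, 101, 119, 136, 137, 138, 139, 140, 140, 139, 141, 141, 143]
280 [102, 105, 108, 120, 140, 141, 138, 138, 138, 137, 135, 135, 136, 133, 133, 134, 134, 132, 134, 135, 137, 135, 119, 111, 125, 135, 135, 138, 139, 138, 137, 138, 138, 138, 139]
```

```bash
cat > ang.py <<'E'
from h import *; import pickle,sys
p=pickle.load(open(sys.argv[1],"rb")); g=p["frame"].astype(float).mean(2); x0=int(sys.argv[2]); off=int(sys.argv[3]) if len(sys.argv)>3 else 0
F,B=[],[]; k=None
for r in range(92+off,203+off,6):
    v=g[r-1:r+2].mean(0); c=(x0+(r-92-off)*0.13); lo=int(c)-4
    k=lo+int(np.argmin(v[lo:lo+9])); a=k
    while v[a]<130: a-=1
    b=k
    while v[b]<122: b+=1
    F.append((a+(v[a]-130)/(v[a]-v[a+1]),r)); B.append((b-(v[b]-122)/(v[b]-v[b-1]),r))
def L(n,pts,z):
    q=np.array([ray(p,t,z)[:2]*1e3 for t in pts]); m,b=np.polyfit(q[:,1],q[:,0],1); res=q[:,0]-m*q[:,1]-b
    print(n,"deg",round(-np.degrees(np.arctan(m)),2),"x at -185,-155,-135",[round(m*y+b,1) for y in(-185,-155,-135)],"rms",res.std().round(2))
L("fence",F,.020); L("blade",B,.0155)
for n,z,pts in(("guide",.017,((115,235.5),(135,235.15),(155,234.5),(175,234.5),(185,234.0))),("stock",.019,((115,237.3),(135,237),(155,236.4),(175,236.2),(185,236)))):
    q=[ray(p,t,z)*1e3 for t in pts]; print(n,np.degrees(np.polyfit([a[0] for a in q],[a[1] for a in q],1)[0]).round(2),q[2][:2].round(1))
E
python3 ang.py t1.pkl 298.5
```

```text
Traceback (most recent call last):
  File "ang.py", line 2, in <module>
    p=pickle.load(open(sys.argv[1],"rb")); g=p["frame"].astype(float).mean(2); x0=int(sys.argv[2]); off=int(sys.argv[3]) if len(sys.argv)>3 else 0
                                                                                  ~~~^^^^^^^^^^^^^
ValueError: invalid literal for int() with base 10: '298.5'
```

```bash
python3 ang.py t1.pkl 298
```

```text
fence deg 7.51 x at -185,-155,-135 [np.float64(602.8), np.float64(598.8), np.float64(596.2)] rms 0.05
blade deg 8.2 x at -185,-155,-135 [np.float64(604.6), np.float64(600.2), np.float64(597.4)] rms 0.05
guide 1.16 [ 512.8 -210.2]
stock 1.08 [ 513.4 -210.7]
```

The blade is still at 8.2°, so the lock held. The fence is at 7.5°, with about 1 mm of wedge left at the hinge end. I'll nudge the gauge gently by the handle with a caged, non-clamping hand so its pitch doesn't disturb the gauge.

Call:
{"fn": "jog_arm", "kwargs": {
  "translation": [
    [-15,0,2],
    [-35,0,2],
    [-55,0,0],
    [-62,0,-10],
    [-62,0,-25],
    [-62,0,-42],
    [-62,0,-56],
    [-62,0,-64],
    [-62,0,-66],
    [-62,0,-66]
  ],
  "turn": [0,0,0,0,0,0,0,0,0,0]
}}

```text
clock: 39.02
position: [0.542, -0.2222, 0.0308]
ee_rot: [0.701, 0.713, 0.016, 0.03]
ft_force: [0.5, -0.4, 0.5]
grip_width: 0.467
```

Call:
{"fn": "jog_arm", "kwargs": {
  "translation": [
    [-1.5,0,0],
    [-3,0,0],
    [-4.5,0,0],
    [-5.5,0,0],
    [-6,0,0],
    [-6,0,0]
  ],
  "turn": [0,0,0,0,0,0]
}}

```text
clock: 39.52
position: [0.5367, -0.2223, 0.0314]
ee_rot: [0.7, 0.713, 0.016, 0.031]
ft_force: [1.0, 0.6, 0.6]
grip_width: 0.469
```

Call:
{"fn": "jog_arm", "kwargs": {
  "translation": [
    [-0.5,0.2,0],
    [-1,0.4,0],
    [-1.5,0.6,0],
    [-2,0.8,0],
    [-2,0.8,0]
  ],
  "turn": [0,0,0,0,0]
}}

```text
clock: 39.93
position: [0.536, -0.2215, 0.0319]
ee_rot: [0.7, 0.713, 0.017, 0.032]
ft_force: [7.2, -2.1, -2.1]
grip_width: 0.466
```

Call:
{"fn": "jog_arm", "kwargs": {
  "translation": [
    [-1.2,0.4,0],
    [-1.7,0.5,0],
    [-2,0.5,0],
    [-2,0.5,0]
  ],
  "turn": [0,0,0,0]
}}

```text
clock: 40.27
position: [0.5356, -0.221, 0.0325]
ee_rot: [0.7, 0.713, 0.018, 0.033]
ft_force: [8.4, -0.2, -1.0]
grip_width: 0.471
```

Call:
{"fn": "jog_arm", "kwargs": {
  "translation": [
    [3,-0.5,0],
    [6,-0.5,0],
    [6,-0.5,10],
    [6,0,30],
    [12,0,55],
    [30,0,65],
    [52,0,65],
    [66,0,65],
    [69,0,65],
    [69,0,65]
  ],
  "turn": [0,0,0,0,0,0,0,0,0,0]
}}

```text
clock: 41.1
position: [0.6046, -0.221, 0.0975]
ee_rot: [0.7, 0.713, 0.017, 0.033]
ft_force: [-0.3, -0.1, 0.3]
grip_width: 0.468
```

```bash
python3 - <<'E'
from h import *; import pickle
st(); p=manip.camera("wrist"); pickle.dump({k:p[k] for k in("frame","mtx","pose")},open("t2.pkl","wb"))
g=p["frame"].astype(float).mean(2)
for r in (92,146,200): print(r,[int(x) for x in g[r-1:r+2,284:330].mean(0)])
pins(p,["handle","blade_face","fence_face","fence"],1)
for c in (95,115,135,155,175,185): print(c,[int(x) for x in g[210:245,c-2:c+3].mean(1)])
E
python3 ang.py t2.pkl 298
```

```text
t 41.1 pos [ 604.6 -221.    97.5] jaw deg 1.14 F [-0.3 -0.1  0.3] grip 40.0
92 [137, 141, 145, 147, 147, 149, 153, 152, 152, 151, 151, 152, 147, 134, 116, 128, 141, 141, 143, 136, 137, 137, 135, 134, 133, 133, 135, 130, 108, 93, 92, 92, 91, 92, 92, 92, 93, 94, 93, 94, 94, 90, 108, 128, 135, 136]
146 [91, 93, 94, 128, 150, 154, 153, 155, 157, 158, 160, 159, 156, 155, 153, 152, 150, 152, 152, 149, 133, 121, 129, 137, 136, 134, 133, 132, 133, 133, 132, 129, 124, 132, 136, 104, 103, 128, 134, 134, 136, 135, 100, 70, 61, 63]
200 [190, 189, 190, 190, 189, 159, 141, 139, 140, 140, 136, 145, 149, 154, 151, 152, 155, 158, 155, 157, 156, 153, 151, 152, 151, 153, 149, 129, 120, 128, 133, 131, 132, 130, 130, 129, 129, 128, 126, 129, 115, 106, 104, 67, 53, 56]
handle [196.3 273.5] 0.95 [ 0.5417 -0.2224  0.045 ]
blade_face [306.6 161.2] 0.85 [ 0.6009 -0.1672  0.0105]
fence_face [306.  163.1] 0.8 [ 0.6005 -0.1679  0.014 ]
fence [287.7 163.2] 0.88 [ 0.5899 -0.1694  0.003 ]
95 [195, 194, 195, 190, 168, 137, 114, 151, 223, 242, 245, 245, 245, 245, 245, 245, 245, 244, 243, 242, 242, 242, 243, 243, 244,
[... 506 characters left out ...]
243, 243, 242, 242, 243, 244, 245, 234, 152, 145, 210, 238, 245, 246, 246, 244, 244]
175 [214, 190, 109, 115, 115, 120, 175, 238, 247, 247, 246, 246, 246, 246, 245, 245, 243, 243, 243, 242, 242, 243, 243, 244, 242, 213, 111, 161, 232, 244, 245, 246, 246, 245, 245]
185 [213, 184, 107, 115, 116, 128, 186, 240, 248, 247, 247, 246, 246, 246, 245, 244, 243, 243, 242, 243, 242, 242, 244, 245, 246, 229, 124, 172, 234, 244, 245, 246, 245, 244, 245]
fence deg 7.88 x at -185,-155,-135 [np.float64(602.9), np.float64(598.7), np.float64(596.0)] rms 0.1
blade deg 7.81 x at -185,-155,-135 [np.float64(603.7), np.float64(599.6), np.float64(596.9)] rms 0.17
guide 1.08 [ 512.8 -209.4]
stock 1.0 [ 513.4 -210. ]
```

The fence is at 7.9° and the blade at 7.8°, with the dark line between them thin and even. The stock seam is unchanged. Retreating upward for a last check of everything.

Call:
{"fn": "jog_arm", "kwargs": {
  "translation": [
    [0,0,20],
    [0,0,50],
    [0,0,85],
    [0,0,115],
    [0,0,130],
    [0,0,130],
    [0,0,130],
    [0,0,130],
    [0,0,130]
  ],
  "turn": [0,0,0,0,0,0,0,0,0]
}}

```text
clock: 42.1
position: [0.6029, -0.221, 0.2261]
ee_rot: [0.7, 0.713, 0.017, 0.032]
ft_force: [0.4, 0.4, 0.3]
grip_width: 0.467
```

```bash
python3 - <<'E'
from h import *
st(); p=manip.camera("wrist"); Z.update(lever_pad=.037,bur_block=0,amber_cup=0,kit_box=0,stone_jar=0)
pins(p,["handle","lever_pad","stock_edge","blade_face","fence_face","fence"],1)
for n in("top","scene"):
    p=manip.camera(n); print(n); pins(p,["bur_block","amber_cup","kit_box","stone_jar","heel","model"],1)
E
```

```text
t 42.1 pos [ 602.9 -221.   226.1] jaw deg 1.05 F [0.4 0.4 0.3] grip 39.9
handle [233.  214.8] 0.8 [ 0.5403 -0.2233  0.045 ]
lever_pad [322.5 197.9] 0.65 [ 0.6166 -0.2102  0.037 ]
stock_edge [241.6 191.7] 0.66 [ 0.5438 -0.2104  0.01  ]
blade_face [306.1 140.6] 0.95 [ 0.6029 -0.164   0.0105]
fence_face [305.8 146.1] 0.58 [ 0.6025 -0.1685  0.014 ]
fence [292.  146.4] 0.75 [ 0.5903 -0.1698  0.003 ]
top
bur_block [147.7 262.4] 0.86 [0.4072 0.417  0.    ]
amber_cup [489.7 245.7] 0.38 [ 0.444  -0.4241  0.    ]
kit_box [151.3 199.1] 0.92 [0.5655 0.4146 0.    ]
heel [231.  195.1] 0.81 [0.5713 0.2127 0.015 ]
model [230.9 204. ] 0.92 [0.5514 0.2148 0.003 ]
scene
bur_block [483.1 285.8] 0.73 [ 0.4117  0.4242 -0.    ]
amber_cup [166.4 237.9] 0.86 [ 0.5649 -0.4171  0.    ]
kit_box [469.4 335.9] 0.57 [0.5715 0.4154 0.    ]
stone_jar [190.5 209. ] 0.88 [ 0.4404 -0.4173  0.    ]
heel [386.5 305.3] 0.88 [0.5698 0.2135 0.015 ]
model [390.8 301.8] 0.72 [0.5474 0.2194 0.003 ]
```

Everything is in place: the lever is down (pad at gauge y≈12), the bystanders haven't moved, and the hand is clear. Handing in.

```bash
python3 -c "
from workcell import manip
print(manip.hand_in())"
```

```text
the job is handed in; nothing more can be done
None
```

I set the silver gauge against the dental model, locked it there, carried it to the trimming table and pushed the swing fence flat with its blade. It's left standing there, locked. I handed in at about 42 s (limit 72 s), with the hand clear and nothing touching.

**At the stand:** my first push stalled on friction with the blade about 5° off the heel, so I regripped and pushed on. It then measured 8.2° against the heel's 8.05°, with the stock parallel to the guide within 0.1°.

**Locking:** I pressed the lever to its hard stop. The force peaked at about 29 N at the stop, firmer than I'd have liked. The blade stayed at 8.3° against the heel's 8.1°.

**At the trimming table:** after the main push there was still about 0.7° between blade and fence. One light nudge on the handle brought them to 7.8° and 7.9°, with a thin, even line between them. The stock seam at the guide was unchanged, the lever was down, and the bystanders were where they started to within camera accuracy.

**Doubts:**
- **Blade angle:** it read 8.2° before the nudge and 7.8° after. This is probably edge-measurement error, but I couldn't rule out a few tenths of a degree of creep.
- **Tool pitch:** the hand's pitch drifted by about 4° over the pushes, and it probably lifted the gauge's hinge end a few millimetres before I let go. The gauge settled when released, and the final measurements were taken after that.
- **Amber cup:** the last top-camera reading gave a low-confidence point on the jar instead, so I relied on the scene camera for the cup.

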